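Set out the caddy for cleaning a polished mount

TASK

Set out the caddy for cleaning the polished mount: put the clear dish between the curved rails at its front and stand the black resin mount in the dish, face up as it is now. In the compartments behind, stand the dropper bottle in the middle one, right behind the dish and between the two vials, with the tall vial on its left and the short vial on its right as you look from the robot. Keep the vials and the bottle upright all along.

Things in the scene. Friction and masses are not known exactly. Their poses are not given: they have to be found in the camera images.
- caddy: Fixed grey caddy, 140 (x, away from robot) x 172 (y, left), yaw within 0.25 rad; all mm. Origin: centre of underside, on worktop. Rear, x +10 to +70: 26 high, 3 square 45 x 45 compartments, floors at 4, centres x +40, y +55 (left), 0, -55 (right). Front: plate 4 high; curved rails (to 9) before and behind a 70 wide round place for the dish, open to +-y for fingers, centre x -31, y 0.
- dish: Shallow round clear dish with a few small metal offcuts in it, 60 mm outside diameter, 12 mm high, inside about 50 mm, inner floor 2 mm above its underside. Origin: centre of its underside. z up.
- mount: Polished metal section cast in a black resin disc, round, 30 mm diameter, 21 mm high, polished face on top. Origin: centre of its underside. z up.
- tall_vial: Upright glass vial with a screw cap, round, 23 mm across the body and 20 mm across the cap; 48 mm high, white cap. Origin: centre of its underside. z up. The taller of the two vials.
- short_vial: Upright glass vial with a screw cap, round, 23 mm across the body and 20 mm across the cap; 42 mm high, blue cap. Origin: centre of its underside. z up. The shorter of the two vials.
- dropper_bottle: Upright brown dropper bottle with a black rubber teat, 102 mm high in all; round body 33 mm across from the foot to 62 mm up, 24 mm collar above, then the teat from 77 mm up. Origin: centre of its underside. z up.
There are look-alikes about, which are no part of the job. Several things have the shape of the dish; the one meant has the colours described above.

How it is judged:
At the end, for the whole second after the job is handed in: Tall vial, dropper bottle, short vial stand upright on the floors of the left, middle, right compartments (12.5 mm of centre each way); dish level on the plate between the front rails (8 mm each way); mount face up on the dish's floor (14 mm of its centre); tilts under 0.12 rad, all at rest (x of tall_vial in the frame of caddy between 0.0275 and 0.0525 m and y of tall_vial in the frame of caddy between 0.0425 and 0.0675 m and z of tall_vial in the frame of caddy between 0.001 and 0.007 m and angle between each of tall_vial, dropper_bottle, short_vial, dish, mount's own z axis and vertical below 0.12 rad and linear speed of each of tall_vial, dropper_bottle, short_vial, dish, mount below 0.02 m/s and angular speed of each of tall_vial, dropper_bottle, short_vial, dish, mount below 0.3 rad/s and x of dropper_bottle in the frame of caddy between 0.0275 and 0.0525 m and y of dropper_bottle in the frame of caddy between -0.0125 and 0.0125 m and z of dropper_bottle in the frame of caddy between 0.001 and 0.007 m and x of short_vial in the frame of caddy between 0.0275 and 0.0525 m and y of short_vial in the frame of caddy between -0.0675 and -0.0425 m and z of short_vial in the frame of caddy between 0.001 and 0.007 m and x of dish in the frame of caddy between -0.039 and -0.023 m and y of dish in the frame of caddy between -0.008 and 0.008 m and z of dish in the frame of caddy between 0.001 and 0.007 m and horizontal distance between mount and dish below 0.014 m and z of mount in the frame of dish between -0.001 and 0.005 m); the robot touches nothing.
It fails at once if a vial or the bottle is tipped over (more than 0.6 rad from upright) (angle between any of tall_vial, short_vial, dropper_bottle's own z axis and vertical above 0.6 rad).
It also fails if it takes over 122 s, if anything falls off the work surface, if the arm or the gripper's body presses on something with over 40 N, if the wrist force passes 120 N, or if a joint passes its speed limit or range.

ROBOT

A 6-joint arm with a two-finger parallel gripper is mounted at the origin on a cart in front of the work surface, level with it; the furniture and walls round the work are solid. World frame = base frame: x ahead of the robot, y to its left, z up, the work surface at z = 0. Lengths are in m, angles in rad, forces in N, time in s.
With the tool pointing down it reaches from about 0.25 to 0.8 m from the base axis. Payload 3.9 kg.
Tool frame: the origin (TCP) lies on the centre line of the jaws, within the pads' length; the fingertips stand 22 mm ahead of it and the grasp point (between the pads) lies 3 mm ahead of it (robot.tip_reach is the distance from the TCP to the fingertips, in m); z points along the fingers, y is the direction in which the jaws open and shut (so a half turn about z gives the same grasp; the last joint's range is limited). The gripper opens to 85 mm and grips with 20 to 120 N. Pads are 22 mm wide; open, the fingers measure 114 mm over their backs; the gripper's body (76 mm by 85 mm) begins 54 mm behind the grasp point. The pads swing forward as they close: fully open they stand 13 mm farther back than shut.
Start: joints at [1.16, 0.26, -0.138, 1.173, 0, 1.571], TCP at [0.21, 0.481, 0.253] pointing down, gripper open.
Joint ranges: [-2.78, 2.78], [-0.83, 1.72], [-1.28, 1.37], [-1.9, 2.12], [-1.57, 1.48], [-3.14, 3.14]. Speed limits (rad/s): [2.57, 2.57, 3.14, 3.14, 3.14, 3.14].

INTERFACE

Orientations are given as a unit quaternion [w, x, y, z].
In Python, from plant import robot gives the robot as it stands.
- The arm moves only by the tool servo_tool, never from a script. Its argument "series" is a list of rows, each a list of 3 entries, a list of its own where there are three numbers: the shift along the tool's x, y, z in cm, then the turn, a rotation vector about the tool's x, y, z in rad, then the gripper command: -1 is shut, 1 is fully open, values between are in proportion. In form: [[[tx, ty, tz], [ax, ay, az], gripper], ...]. A call has 1 to 5 rows; each row is the pose to reach, as a shift and turn from the pose commanded when the call began, along the tool's axes at that moment; what a row does not reach only later rows make up. A row lasts 1/8 s, in which the tool goes at most 62.5 mm and 10.7 degrees, less where a joint would pass 70% of its speed; a pose out of reach is approached as far as the arm can. A call with a gripper value outside its range is refused whole. The fingers move at their own pace and stop on an object; "newtons" is the grip in N (left out, the last holds). Time passes only in rows, so rows that repeat a pose let the fingers close. It gives the time, the measured TCP pose, the force and the opening at its end, in the units of the state.
- robot.read_state(): the state, without advancing time (a new reading comes with each control period).
- robot.grab_frame(name): name is "scene" or "top"; returns the picture (384x512x3 uint8, red, green, blue); there is no depth.
- robot.camera_info(name): a dict with "vfov" (degrees; the focal length in pixels is half the picture's height over the tangent of half this angle, whatever the lens; pixels are square), "cx", "cy" (the principal point, pixels), "xyz" and "orientation" of the camera in the world. Camera axes: x right, y up, looking along -z (the intrinsics and any distortion apply to the point x, -y, -z); pixel columns grow to the right and rows downward; lengths in m; the calibration is good to about 2 mm. A picture is of the moment at which its call begins. camera_info takes no time and is no camera call.
- robot.close_job(): hands the job in, once; it reports no verdict.
The state is a dict: "t": time; "qpos": joint angles; "joint_vel": joint speeds; "effort": joint torques, N m; "ee_pos": TCP position; "orientation": TCP orientation; "force": force on the tool from outside, world axes, zero at the start; "moment": the same for the moment, N m; "finger_gap": finger opening in m.
Only numpy, scipy, OpenCV 4.12 (cv2) and the standard library are available. Lean on these libraries where they do the work, as an engineer would, in place of code of your own. Each camera call takes 0.05 s, during which the arm holds its last target.

## Working session

There is one attempt and no reset: what is moved stays moved. The work goes in short steps, Python scripts to look and compute and a tool call to move; the robot and the scene stay as the last step left them, time stands still between calls to the robot, and variables do not carry over. Pictures are saved under pics/ and viewed, and the job is handed in when it is done.

Besides the shell and the picture viewer there is one more tool, called after "Emit:" by a JSON object that holds its "api" and its "payload", one argument or row to a line. servo_tool: Moves the arm, as the interface text tells. Its arguments: {"type":"object","properties":{"series":{"type":"array"},"newtons":{"type":"number"}},"required":["series"]}

```bash
ls; mkdir -p pics
python3 - <<'E'
from plant import robot
import cv2
print(robot.read_state())
for n in("scene","top"):
    print(robot.camera_info(n))
    cv2.imwrite(f"pics/{n}0.png",robot.grab_frame(n)[:,:,::-1])
E
```

```text
pics
{'t': 0.0, 'qpos': array([ 1.16000087e+00,  2.60684309e-01, -1.39383651e-01,  1.17272463e+00,
       -1.73481452e-05,  1.57078228e+00]), 'joint_vel': array([-0.00162254,  0.00155242,  0.00030893,  0.00039096,  0.00095776,
        0.00164645]), 'effort': array([ 1.55957139e-03, -4.05681789e+01,  2.53920901e+01,  1.89404364e-02,
       -6.15902081e-05, -5.42553053e-06]), 'ee_pos': array([0.20939599, 0.48071918, 0.25245922]), 'orientation': array([-1.95090409e-04,  2.03949560e-01,  9.78980889e-01, -9.78917640e-04]), 'force': array([1.21268077, 0.56725154, 0.69749984]), 'moment': array([-0.01854333, -0.03057586,  0.0435039 ]), 'finger_gap': 0.0854379223508826}
{'vfov': 44.27758911415506, 'cx': 260.992444228711, 'cy': 188.60858339436086, 'xyz': array([-0.05154218, -1.09247033,  0.67084415]), 'orientation': array([ 0.82718208,  0.50644855, -0.12274189, -0.21027149])}
{'vfov': 44.30950178764708, 'cx': 252.53886023559343, 'cy': 192.0227753067411, 'xyz': array([ 0.44297443, -0.01363543,  1.63504109]), 'orientation': array([-0.70513223, -0.02567766,  0.01781493,  0.70838678])}
```

View pics/scene0.png

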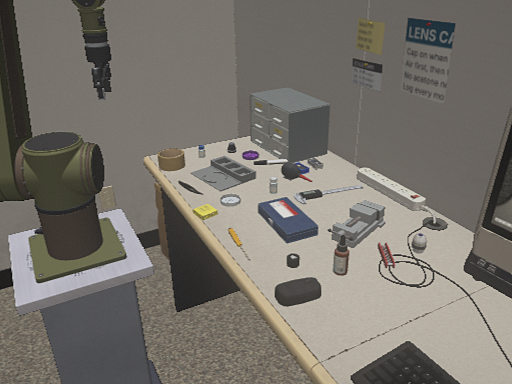

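View pics/top0.png

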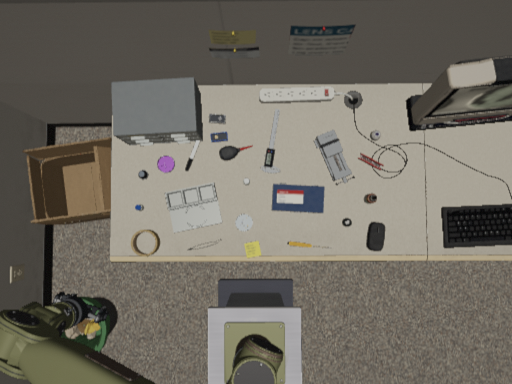

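Run:
```python
import cv2,numpy as np
a=cv2.imread("pics/top0.png"); b=cv2.imread("pics/scene0.png")
cv2.imwrite("pics/t_l.png",cv2.resize(a[130:265,105:265],None,fx=5,fy=4.4*5/4.4*0.88,interpolation=cv2.INTER_CUBIC))
cv2.imwrite("pics/t_r.png",cv2.resize(a[165:265,265:405],None,fx=5,fy=5,interpolation=cv2.INTER_CUBIC))
cv2.imwrite("pics/s_l.png",cv2.resize(b[130:230,145:305],None,fx=5,fy=5,interpolation=cv2.INTER_CUBIC))
cv2.imwrite("pics/s_r.png",cv2.resize(b[180:310,255:405],None,fx=4,fy=4,interpolation=cv2.INTER_CUBIC))
```

```text
(no output)
```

View pics/t_l.png

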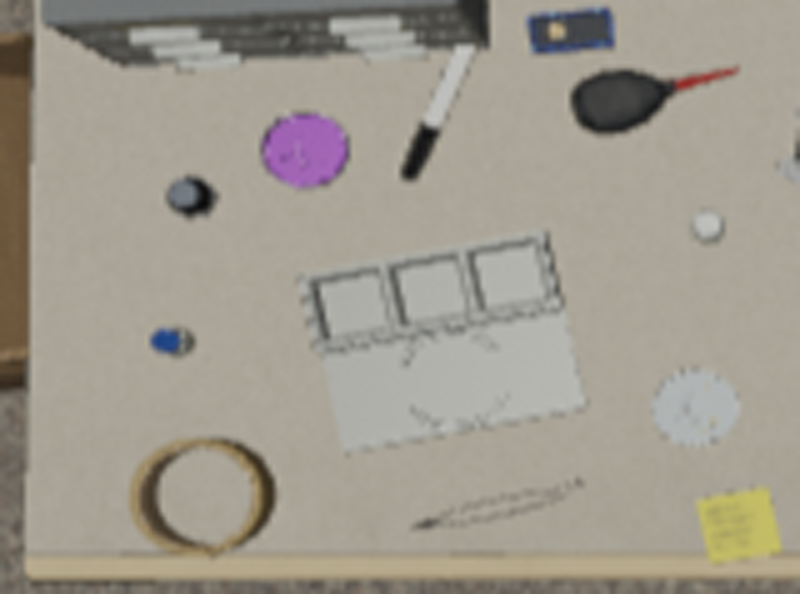

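View pics/t_r.png

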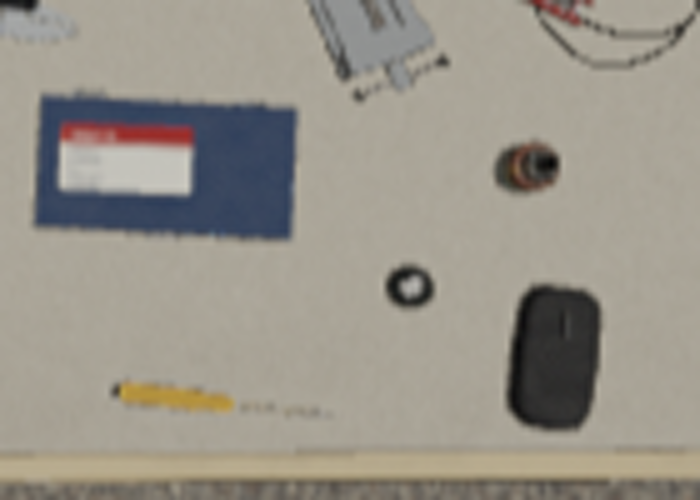

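View pics/s_l.png

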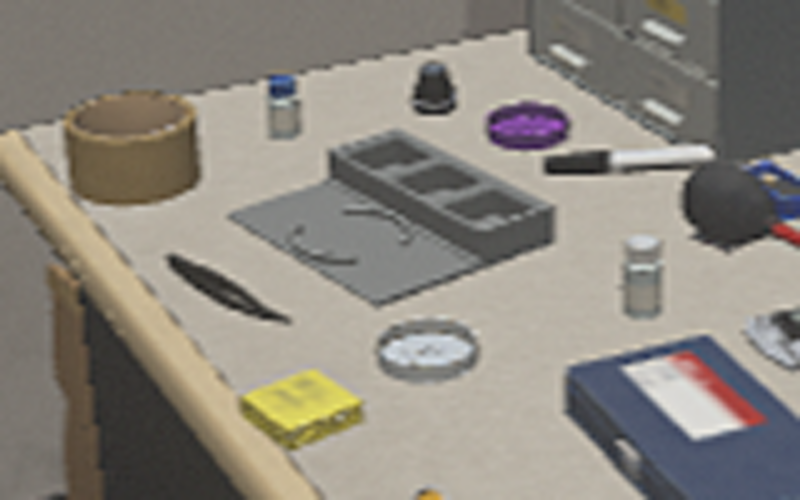

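View pics/s_r.png

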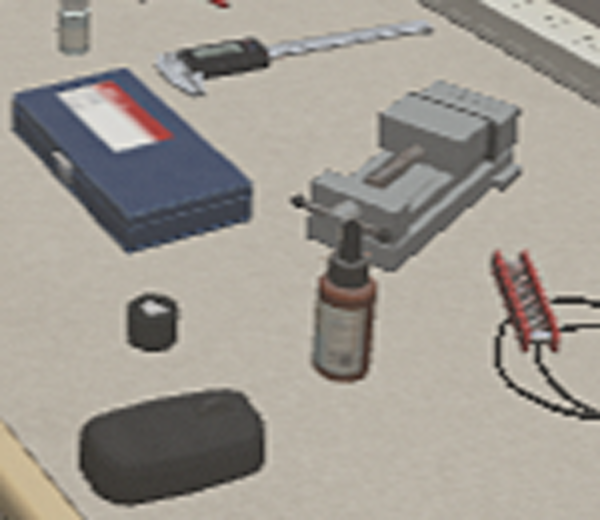

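```bash
cat > h.py <<'E'
import cv2,numpy as np
from scipy.spatial.transform import Rotation as R
from plant import robot
CI={n:robot.camera_info(n) for n in("scene","top")}
def ray(n,u,v):
    c=CI[n]; f=192/np.tan(np.radians(c['vfov']/2))
    d=np.array([(u-c['cx'])/f,-(v-c['cy'])/f,-1.0])
    q=c['orientation']; r=R.from_quat([q[1],q[2],q[3],q[0]])
    d=r.apply(d); return c['xyz'],d/np.linalg.norm(d)
def onz(n,u,v,z):
    o,d=ray(n,u,v); return o+d*(z-o[2])/d[2]
def proj(n,p):
    c=CI[n]; f=192/np.tan(np.radians(c['vfov']/2)); q=c['orientation']
    x=R.from_quat([q[1],q[2],q[3],q[0]]).inv().apply(np.array(p)-c['xyz'])
    return np.array([c['cx']+f*x[0]/-x[2],c['cy']-f*x[1]/-x[2]])
def tri(a,b):
    A=np.zeros((3,3));B=np.zeros(3);L=[]
    for n,(u,v) in zip(("top","scene"),(a,b)):
        o,d=ray(n,u,v);P=np.eye(3)-np.outer(d,d);A+=P;B+=P@o;L.append((P,o))
    x=np.linalg.solve(A,B); return x,[np.linalg.norm(P@(x-o)) for P,o in L]
def grab(n,tag):
    im=robot.grab_frame(n)[:,:,::-1].copy(); cv2.imwrite(f"pics/{tag}.png",im); return im
def blob(m,x0,y0,x1,y1):
    # centroid and box of largest blob in a window
    w=m[y0:y1,x0:x1].astype(np.uint8)
    n,l,s,c=cv2.connectedComponentsWithStats(w,connectivity=8)
    if n<2: return None
    i=1+np.argmax(s[1:,4]); return c[i]+[x0,y0], s[i]+np.array([x0,y0,0,0,0]), l==i
E
python3 - <<'E'
from h import *
a=cv2.imread("pics/top0.png").astype(int); b=cv2.imread("pics/scene0.png").astype(int)
def pr(k,x,r=None): print(k,np.round(x,4), r if r is None else np.round(r,4))
def both(k,ma,wa,mb,wb):
    A=blob(ma,*wa);B=blob(mb,*wb); x,r=tri(A[0],B[0]); print(A[1],B[1]);pr(k,x,r); return A,B
blue=lambda i:(i[...,0]-i[...,2]>25)
both("bluecap",blue(a),(130,200,150,216),blue(b),(195,140,212,160))
wh=lambda i:(i.min(2)>200)
print(b[175:195,268:280].min(2)); print(a[175:188,240:254].min(2))
dk=lambda i:(i.max(2)<105)
both("mount",dk(a)|(a.min(2)>215),(338,212,358,232),dk(b)|(b.min(2)>215),(284,250,304,270))
drk=lambda i:(i.max(2)<75)
both("teat",drk(a),(362,188,380,208),drk(b),(335,232,350,252))
# dish in top
d=blob((a[...,0]-a[...,2]>-2),230,208,260,236); print("dish",d[0],d[1],onz("top",*d[0],0.006))
d=blob((b[...,0]-b[...,2]>-2),215,190,245,210); print("dish s",d[0],d[1],onz("scene",*d[0],0.006))
E
```

```text
[135 205   6   5  26] [199 145   5   5  21]
bluecap [0.4935 0.3949 0.036 ] [0.0011 0.0011]
[[167 168 165 167 166 167 168 167 167 167 169 171]
 [166 166 167 163 164 164 161 159 163 167 168 168]
 [167 169 174 191 201 200 196 191 175 167 170 171]
 [167 154 170 191 202 207 207 206 173 145 169 169]
 [171 156 133 159 187 198 186 161 129 145 170 167]
 [168 153 125 115 116 115 112 114 119 147 170 167]
 [169 163 134 117 124 123 121 120 127 155 170 168]
 [168 156 140 130 129 137 134 127 160 182 171 170]
 [171 133 132 192 207 195 196 192 140 135 170 167]
 [174 143 105 121 116  99 114 126 107 139 171 167]
 [175 139  95 112 119 118 120 118 104 144 173 167]
 [176 146 108 115 120 123 123 117 105 142 172 169]
 [153 124 110 120 124 124 125 122 108 143 173 167]
 [174 146 110 120 125 128 129 124 112 146 173 169]
 [172 146 108 120 124 128 126 124 111 143 171 167]
 [176 146 110 120 126 129 129 124 117 147 167 165]
 [175 143 102 115 123 126 128 122 101 141 174 168]
 [173 147 104 106 116 119 119 115 111 148 171 168]
 [168 171 156 130 130 142 137 131 150 170 169 170]
 [168 168 170 167 167 171 170 169 171 17
[... 444 characters left out ...]
57 181 181 180 164 119 149 154 152 151]
 [154 154 151 140 132 164 162 153 126 124 150 153 153 152]
 [153 155 153 145 136 133 125 116 114 141 153 153 153 153]
 [154 155 154 153 152 134 129 134 137 151 153 152 152 152]
 [152 155 154 152 154 153 152 152 152 153 153 153 152 153]
 [152 153 154 152 153 152 154 152 153 153 153 153 155 154]]
[342 218  10   8  48] [287 254  12  14 137]
mount [ 0.4398 -0.3177  0.0078] [0.0008 0.0008]
[369 196   8   5  29] [337 246  10   6  48]
teat [ 0.5194 -0.3961  0.0632] [0.0013 0.0013]
dish [243.35353535 222.21212121] [236 214  16  17 198] [0.43921118 0.03639674 0.006     ]
dish s [229.97849462 199.69892473] [221 197  19   7  93] [0.44013591 0.03324995 0.006     ]
```

```bash
cat >> h.py <<'E'
def wsil(im,x0,y0,x1,y1,th=9,close=3):
    """silhouette mask by difference from local worktop colour, in window; returns centroid,box,mask"""
    w=im[y0:y1,x0:x1].astype(float)
    edge=np.concatenate([w[0],w[-1],w[:,0],w[:,-1]])
    d=np.abs(w-np.median(edge,0)).max(2)
    m=(d>th).astype(np.uint8)
    m=cv2.morphologyEx(m,cv2.MORPH_CLOSE,np.ones((close,close),np.uint8))
    cs,_=cv2.findContours(m,cv2.RETR_EXTERNAL,cv2.CHAIN_APPROX_NONE)
    c=max(cs,key=cv2.contourArea); f=np.zeros_like(m); cv2.drawContours(f,[c],-1,1,-1)
    ys,xs=np.nonzero(f)
    return np.array([xs.mean()+x0,ys.mean()+y0]),cv2.boundingRect(f),f
E
python3 - <<'E'
from h import *
a=cv2.imread("pics/top0.png"); b=cv2.imread("pics/scene0.png")
for k,wa,wb in [("tall",(236,171,258,191),(262,173,284,197)),("short",(128,198,152,218),(190,141,212,161)),
  ("mount",(336,210,358,234),(280,248,306,272)),("bottle",(355,185,385,212),(328,228,356,280)),("dish",(228,206,260,240),(213,188,248,212))]:
    A=wsil(a,*wa,th=14);B=wsil(b,*wb,th=14)
    x,r=tri(A[0],B[0]); print(k,A[0].round(2),A[1],B[0].round(2),B[1],x.round(4),np.round(r,4))
    if k in("tall","bottle"):print(A[2])
w=cv2.imread("pics/top0.png")[178:236,160:228]
cv2.imwrite("pics/caddy.png",cv2.resize(w,None,fx=10,fy=10,interpolation=cv2.INTER_CUBIC))
w=cv2.imread("pics/scene0.png")[150:195,185:262]
cv2.imwrite("pics/caddys.png",cv2.resize(w,None,fx=10,fy=10,interpolation=cv2.INTER_CUBIC))
E
```

```text
tall [246.12 181.88] (7, 8, 7, 7) [273.06 185.21] (6, 4, 10, 17) [0.5791 0.025  0.0231] [0.0021 0.0021]
[[0 0 0 0 0 0 0 0 0 0 0 0 0 0 0 0 0 0 0 0 0 0]
 [0 0 0 0 0 0 0 0 0 0 0 0 0 0 0 0 0 0 0 0 0 0]
 [0 0 0 0 0 0 0 0 0 0 0 0 0 0 0 0 0 0 0 0 0 0]
 [0 0 0 0 0 0 0 0 0 0 0 0 0 0 0 0 0 0 0 0 0 0]
 [0 0 0 0 0 0 0 0 0 0 0 0 0 0 0 0 0 0 0 0 0 0]
 [0 0 0 0 0 0 0 0 0 0 0 0 0 0 0 0 0 0 0 0 0 0]
 [0 0 0 0 0 0 0 0 0 0 0 0 0 0 0 0 0 0 0 0 0 0]
 [0 0 0 0 0 0 0 0 0 0 0 0 0 0 0 0 0 0 0 0 0 0]
 [0 0 0 0 0 0 0 0 1 1 1 1 1 0 0 0 0 0 0 0 0 0]
 [0 0 0 0 0 0 0 0 1 1 1 1 1 1 0 0 0 0 0 0 0 0]
 [0 0 0 0 0 0 0 1 1 1 1 1 1 1 0 0 0 0 0 0 0 0]
 [0 0 0 0 0 0 0 1 1 1 1 1 1 1 0 0 0 0 0 0 0 0]
 [0 0 0 0 0 0 0 1 1 1 1 1 1 1 0 0 0 0 0 0 0 0]
 [0 0 0 0 0 0 0 0 1 1 1 1 1 0 0 0 0 0 0 0 0 0]
 [0 0 0 0 0 0 0 0 0 1 1 1 1 0 0 0 0 0 0 0 0 0]
 [0 0 0 0 0 0 0 0 0 0 0 0 0 0 0 0 0 0 0 0 0 0]
 [0 0 0 0 0 0 0 0 0 0 0 0 0 0 0 0 0 0 0 0 0 0]
 [0 0 0 0 0 0 0 0 0 0 0 0 0 0 0 0 0 0 0 0 0 0]
 [0 0 0 0 0 0 0 0 0 0 0 0 0 0 0 0 0 0 0 0 0 0]
 [0 0 0 0 0 0 0 0 0 0 0 0 0 0 0 0 0 0 0 0 0 0]]
short [139.05 207.19] (7, 6, 9, 8) [200. 147.] (0, 0, 2
[... 1374 characters left out ...]
1 1 1 1 0 0 0 0 0 0 0 0 0]
 [0 0 0 0 0 0 0 0 0 0 0 1 1 1 1 1 1 1 1 0 0 0 0 0 0 0 0 0 0 0]
 [0 0 0 0 0 0 0 0 0 0 0 0 0 0 0 0 0 0 0 0 0 0 0 0 0 0 0 0 0 0]
 [0 0 0 0 0 0 0 0 0 0 0 0 0 0 0 0 0 0 0 0 0 0 0 0 0 0 0 0 0 0]
 [0 0 0 0 0 0 0 0 0 0 0 0 0 0 0 0 0 0 0 0 0 0 0 0 0 0 0 0 0 0]
 [0 0 0 0 0 0 0 0 0 0 0 0 0 0 0 0 0 0 0 0 0 0 0 0 0 0 0 0 0 0]
 [0 0 0 0 0 0 0 0 0 0 0 0 0 0 0 0 0 0 0 0 0 0 0 0 0 0 0 0 0 0]
 [0 0 0 0 0 0 0 0 0 0 0 0 0 0 0 0 0 0 0 0 0 0 0 0 0 0 0 0 0 0]
 [0 0 0 0 0 0 0 0 0 0 0 0 0 0 0 0 0 0 0 0 0 0 0 0 0 0 0 0 0 0]
 [0 0 0 0 0 0 0 0 0 0 0 0 0 0 0 0 0 0 0 0 0 0 0 0 0 0 0 0 0 0]]
dish [243.7  222.08] (7, 8, 18, 18) [230.05 199.58] (7, 5, 21, 14) [0.4403 0.0349 0.0055] [0.0007 0.0007]
```

View pics/caddy.png

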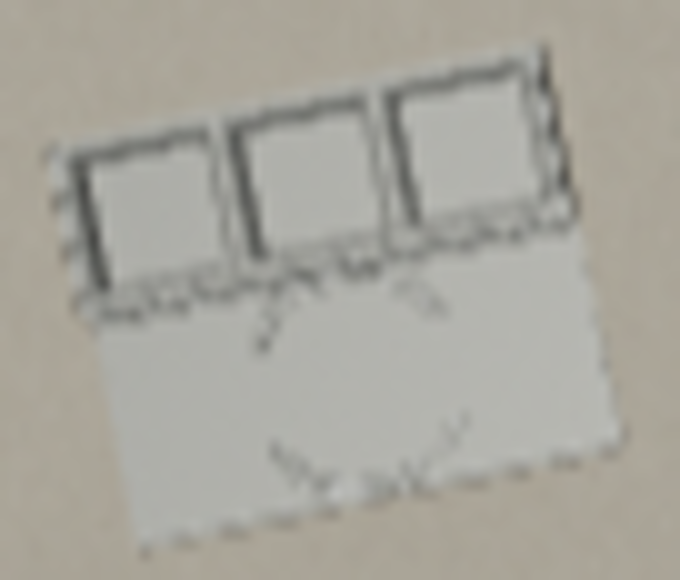

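View pics/caddys.png

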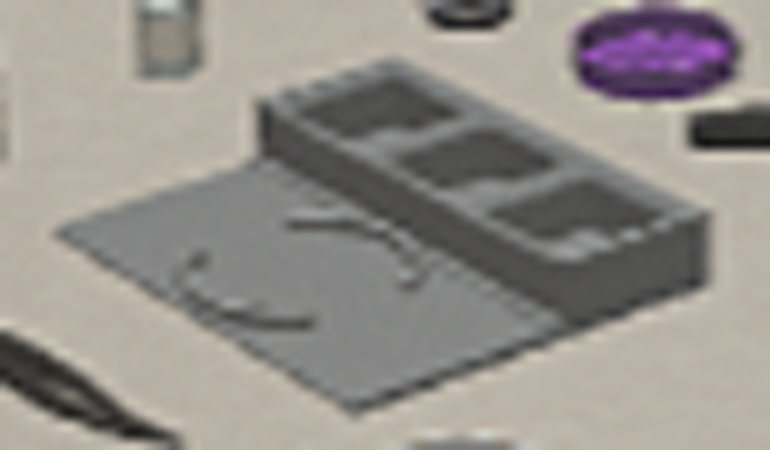

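Run:
```python
from h import *
from scipy.optimize import least_squares
tp=lambda X,Y:((X+.5)/10-.5+160,(Y+.5)/10-.5+178)
sp=lambda X,Y:((X+.5)/10-.5+185,(Y+.5)/10-.5+150)
T=[(48,148,.07,.086,.026),(547,43,.07,-.086,.026),(624,447,-.07,-.086,.004),(143,552,-.07,.086,.004)]
S=[(395,57,.07,.086,.026),(710,212,.07,-.086,.026),(53,232,-.07,.086,.004),(355,413,-.07,-.086,.004)]
D=[("top",tp(t[0],t[1]),t[2:]) for t in T]+[("scene",tp and sp(t[0],t[1]),t[2:]) for t in S]
def fit(D):
    P=np.array([onz(n,*uv,l[2])[:2] for n,uv,l in D]);L=np.array([l[:2] for _,_,l in D])
    def r(p):
        c,s=np.cos(p[2]),np.sin(p[2]);return (L@np.array([[c,s],[-s,c]])+p[:2]-P).ravel()
    o=least_squares(r,[.48,.2,.1]);print(o.x.round(4),(o.fun.reshape(-1,2)*1000).round(1).tolist())
fit(D[:4]);fit(D[4:]);fit(D)
a=cv2.imread("pics/top0.png"); b=cv2.imread("pics/scene0.png")
x=tri((373.3,197),(342.1,235.5));print("teat top",x)
for z in(.03,): print("body scene mid",onz("scene",340.8,180+337/4,z))
# short/tall caps scene, window tight
B=wsil(b,193,142,210,160,th=14);A=wsil(a,128,198,152,218,th=14);print(B[1],tri(A[0],B[0]))
print("ws edges",onz("top",250,258,0),onz("top",112,200,0),[onz("top",u,v,0.2)[:2].round(2) for u,v in((113,83),(195,135))])
from plant import robot; print(robot.tip_reach)
```

```text
[0.4909 0.2071 0.2013] [[-0.2, -0.8], [-1.0, 1.7], [0.1, -1.6], [1.2, 0.7]]
[0.4916 0.2041 0.2172] [[-2.1, -0.5], [-1.5, -1.9], [0.7, 0.7], [2.8, 1.7]]
[0.4912 0.2056 0.2092] [[-0.7, -2.0], [-0.1, 0.9], [1.2, -3.5], [1.0, -1.5], [-1.6, 0.6], [-2.4, -1.1], [0.9, 2.9], [1.7, 3.6]]
teat top (array([ 0.5209888 , -0.39134866,  0.09499379]), [np.float64(0.001582345303693022), np.float64(0.001582345303692564)])
body scene mid [ 0.51269616 -0.40753688  0.03      ]
(0, 0, 17, 16) (array([0.49182087, 0.39127484, 0.03134853]), [np.float64(6.932864603326586e-05), np.float64(6.932864603323343e-05)])
ws edges [0.31607298 0.01405612 0.        ] [0.51832375 0.49387827 0.        ] [array([0.87, 0.43]), array([0.71, 0.18])]
0.022
```

```bash
cat >> h.py <<'E'
def go(x,y,z,phi):
    s=robot.read_state(); q=s['orientation']; r=R.from_quat([q[1],q[2],q[3],q[0]])
    c,sn=np.cos(phi),np.sin(phi)
    T=R.from_matrix(np.array([[-sn,c,0],[c,sn,0],[0,0,-1]]).T@np.eye(3)) if 0 else R.from_matrix(np.column_stack([(-sn,c,0),(c,sn,0),(0,0,-1)]))
    d=r.inv().apply(np.array([x,y,z])-s['ee_pos'])*100
    print("t",round(s['t'],2),"at",s['ee_pos'].round(4),"phi",round(np.arctan2(r.as_matrix()[1,1],r.as_matrix()[0,1]),3),"gap",round(s['finger_gap'],4),"F",s['force'].round(1),"-> shift",d.round(2),"turn",(r.inv()*T).as_rotvec().round(3))
E
python3 -c "
from h import *
go(.4925,.393,.16,.207)"
```

```text
t 0.1 at [0.2094 0.4808 0.2525] phi 1.16 gap 0.0855 F [ 0.2 -0.7  0.6] -> shift [-29.46   3.27   9.25] turn [-0.002  0.001  0.953]
```

Emit:
{"api": "servo_tool", "payload": {
  "series": [
    [[-29.5, 3.3, 9.2], [0, 0, 0.953], 0.1],
    [[-29.5, 3.3, 9.2], [0, 0, 0.953], 0.1],
    [[-29.5, 3.3, 9.2], [0, 0, 0.953], 0.1],
    [[-29.5, 3.3, 9.2], [0, 0, 0.953], 0.1],
    [[-29.5, 3.3, 9.2], [0, 0, 0.953], 0.1]
  ]
}}

```text
t: 0.72
ee_pos: [0.4949, 0.3928, 0.1602]
orientation: [-0.0, 0.627, 0.779, -0.0]
force: [-0.1, 2.0, -0.0]
finger_gap: 0.0467
```

```bash
python3 -c "
from h import *
go(.4925,.393,.12,.207)"
```

```text
t 0.72 at [0.4949 0.3928 0.1602] phi 0.216 gap 0.0467 F [-0.1  2.  -0. ] -> shift [ 0.07 -0.22  4.02] turn [-0.001  0.     0.009]
```

Emit:
{"api": "servo_tool", "payload": {
  "series": [
    [[0, -0.2, 5], [0, 0, 0], 0.1],
    [[0, -0.2, 6.5], [0, 0, 0], 0.1],
    [[0, -0.2, 6.5], [0, 0, 0], 0.1]
  ]
}}

```text
t: 1.1
ee_pos: [0.4898, 0.3927, 0.0952]
orientation: [-0.0, 0.624, 0.781, -0.002]
force: [-0.3, 0.6, -0.0]
finger_gap: 0.0469
```

Run:
```python
from h import *
b=grab("scene","s1");a=grab("top","t1")
go(.4925,.393,.055,.207)
cv2.imwrite("pics/s1z.png",cv2.resize(b[90:170,165:265],None,fx=7,fy=7,interpolation=cv2.INTER_CUBIC))
for z in(.095,.0732,.06):
  print(z,(proj("scene",[.4925,.393,z])-[165,90])*7)
```

```text
t 1.2 at [0.4914 0.3944 0.0978] phi 0.224 gap 0.0468 F [1.  0.2 0.1] -> shift [-0.16  0.07  4.28] turn [ 0.002 -0.001  0.017]
0.095 [241.07872267 288.59891939]
0.0732 [244.08123859 329.41634478]
0.06 [245.88190206 353.89529786]
```

View pics/s1z.png

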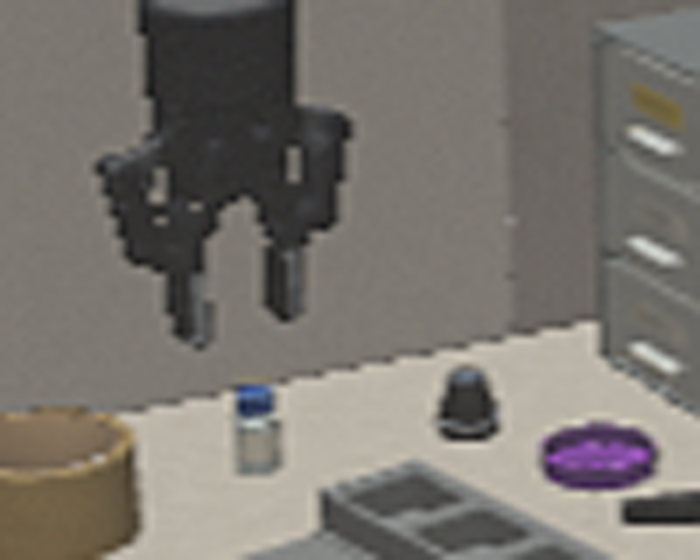

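Emit:
{"api": "servo_tool", "payload": {
  "series": [
    [[-0.1, 0.1, 2.5], [0, 0, 0.01], 0.1],
    [[-0.1, 0.1, 4.8], [0, 0, 0.01], 0.1],
    [[-0.1, 0.1, 4.8], [0, 0, 0.01], 0.1],
    [[-0.1, 0.1, 4.8], [0, 0, 0.01], 0.1]
  ]
}}

```text
t: 1.7
ee_pos: [0.4933, 0.3938, 0.0503]
orientation: [0.0, 0.628, 0.778, 0.002]
force: [1.2, -0.7, -0.8]
finger_gap: 0.047
```

Run:
```python
from h import *
b=grab("scene","s2")
go(.4925,.393,.050,.207)
cv2.imwrite("pics/s2z.png",cv2.resize(b[90:170,165:265],None,fx=7,fy=7,interpolation=cv2.INTER_CUBIC))
```

```text
t 1.75 at [0.4935 0.3938 0.0504] phi 0.213 gap 0.0466 F [-0.4  0.1 -1. ] -> shift [-0.05 -0.11  0.04] turn [ 0.003 -0.002  0.006]
```

View pics/s2z.png

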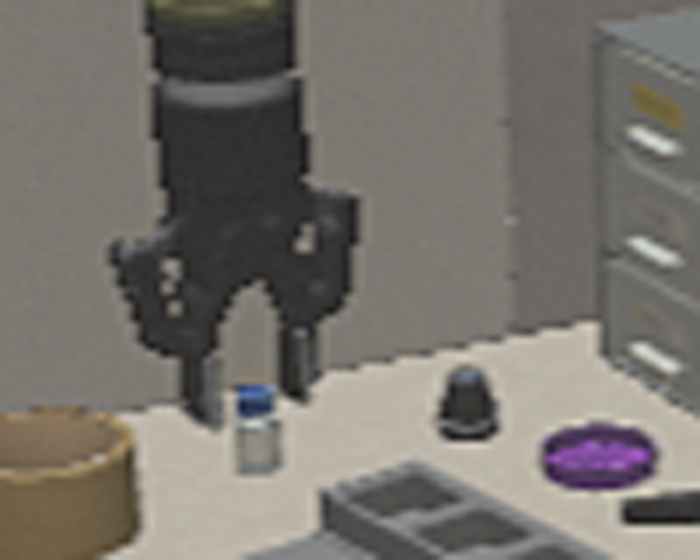

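Emit:
{"api": "servo_tool", "payload": {
  "series": [
    [[0, -0.1, 0.3], [0, 0, 0], 0.1],
    [[0, -0.1, 0.3], [0, 0, 0], -1],
    [[0, -0.1, 0.3], [0, 0, 0], -1],
    [[0, -0.1, 0.3], [0, 0, 0], -1],
    [[0, -0.1, 0.3], [0, 0, 0], -1]
  ],
  "newtons": 30
}}

```text
t: 2.38
ee_pos: [0.4917, 0.3925, 0.0456]
orientation: [0.0, 0.628, 0.778, 0.0]
force: [-0.6, -0.1, 3.3]
finger_gap: 0.0214
```

Run:
```python
from h import *
b=grab("scene","s3")
go(.4925,.393,.12,.207)
cv2.imwrite("pics/s3z.png",cv2.resize(b[90:170,165:265],None,fx=7,fy=7,interpolation=cv2.INTER_CUBIC))
```

```text
t 2.42 at [0.4917 0.3925 0.0456] phi 0.212 gap 0.0215 F [-0.7 -0.1  4.3] -> shift [ 0.04  0.09 -7.44] turn [ 0.    -0.     0.005]
```

View pics/s3z.png

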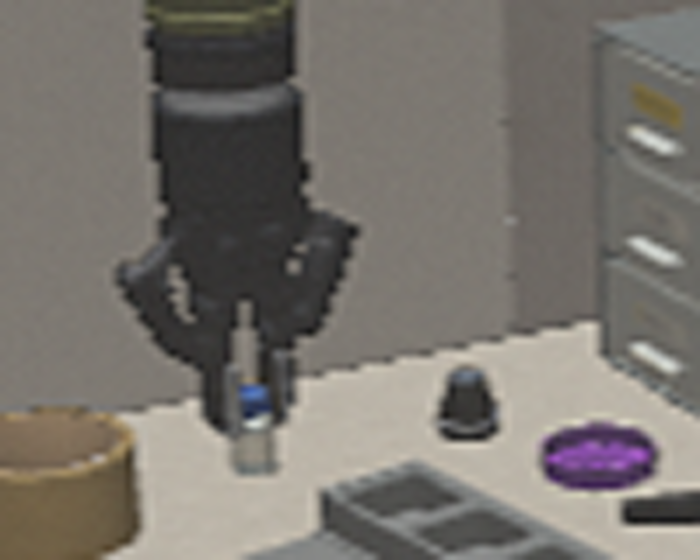

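Emit:
{"api": "servo_tool", "payload": {
  "series": [
    [[0, 0, -1], [0, 0, 0], -1],
    [[0, 0, -4], [0, 0, 0], -1],
    [[0, 0, -7.5], [0, 0, 0], -1],
    [[0, 0, -7.5], [0, 0, 0], -1]
  ]
}}

```text
t: 2.92
ee_pos: [0.4935, 0.3939, 0.1238]
orientation: [0.001, 0.628, 0.778, 0.003]
force: [0.8, 0.4, -0.9]
finger_gap: 0.0215
```

Run:
```python
from h import *
b=grab("scene","s4")
go(.5414,.1604,.12,.207)
cv2.imwrite("pics/s4z.png",cv2.resize(b[70:150,165:265],None,fx=7,fy=7,interpolation=cv2.INTER_CUBIC))
```

```text
t 2.98 at [0.4925 0.3931 0.1219] phi 0.212 gap 0.0214 F [-0.2  0.1 -0.6] -> shift [-23.78  -0.13   0.16] turn [ 0.003 -0.001  0.006]
```

View pics/s4z.png

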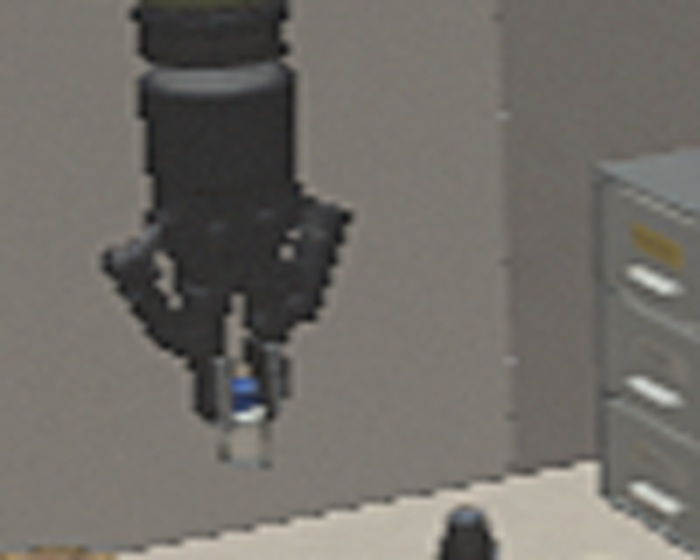

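Emit:
{"api": "servo_tool", "payload": {
  "series": [
    [[-3, 0, 0], [0, 0, 0], -1],
    [[-8.5, 0, 0], [0, 0, 0], -1],
    [[-14.5, -0.1, 0], [0, 0, 0], -1],
    [[-20, -0.1, 0], [0, 0, 0], -1],
    [[-22.8, -0.1, 0.1], [0, 0, 0], -1]
  ]
}}

```text
t: 3.6
ee_pos: [0.5377, 0.1662, 0.1179]
orientation: [-0.001, 0.629, 0.777, -0.001]
force: [0.9, -0.3, -1.3]
finger_gap: 0.0214
```

Emit:
{"api": "servo_tool", "payload": {
  "series": [
    [[-0.8, 0, 0], [0, 0, 0], -1],
    [[-0.8, 0, 0], [0, 0, 0], -1],
    [[-0.8, 0, 0], [0, 0, 0], -1]
  ]
}}

```text
t: 3.98
ee_pos: [0.54, 0.1625, 0.119]
orientation: [-0.0, 0.628, 0.779, -0.0]
force: [-0.1, 0.8, -1.2]
finger_gap: 0.0215
```

Run:
```python
from h import *
b=grab("scene","s5");a=grab("top","t5")
go(.5414,.1604,.051,.207)
cv2.imwrite("pics/s5z.png",cv2.resize(b[90:190,165:285],None,fx=6,fy=6,interpolation=cv2.INTER_CUBIC))
```

```text
t 4.08 at [0.5401 0.1626 0.1192] phi 0.214 gap 0.0216 F [-1.3 -0.1 -0.5] -> shift [-0.25  0.08  6.82] turn [-0.    -0.     0.007]
```

View pics/s5z.png

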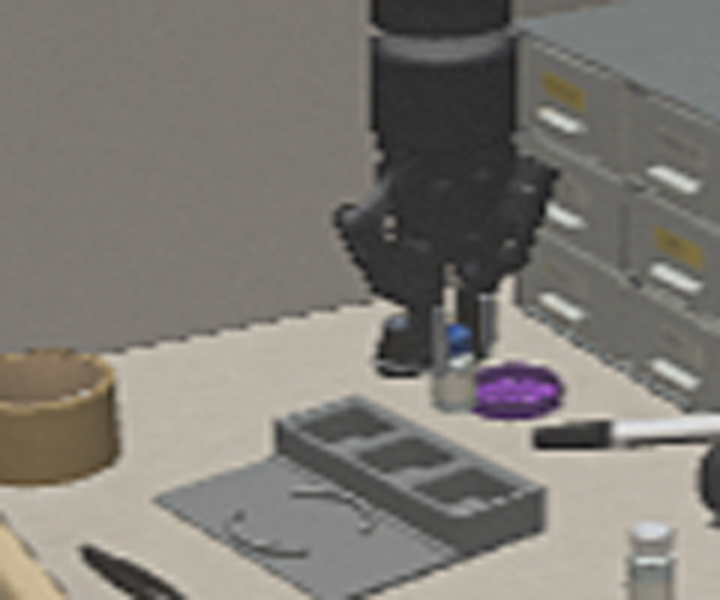

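Emit:
{"api": "servo_tool", "payload": {
  "series": [
    [[-0.2, 0.1, 2], [0, 0, 0], -1],
    [[-0.2, 0.1, 4.5], [0, 0, 0], -1],
    [[-0.2, 0.1, 6], [0, 0, 0], -1],
    [[-0.2, 0.1, 6.5], [0, 0, 0], -1],
    [[-0.2, 0.1, 6.5], [0, 0, 0], -1]
  ]
}}

```text
t: 4.7
ee_pos: [0.5418, 0.16, 0.0544]
orientation: [-0.0, 0.628, 0.778, -0.0]
force: [0.7, 0.3, -0.5]
finger_gap: 0.0214
```

Run:
```python
from h import *
b=grab("scene","s6")
go(.5414,.1604,.0505,.207)
cv2.imwrite("pics/s6z.png",cv2.resize(b[110:190,185:285],None,fx=7,fy=7,interpolation=cv2.INTER_CUBIC))
```

```text
t 4.75 at [0.5422 0.16   0.0548] phi 0.213 gap 0.0217 F [0.5 0.5 0.2] -> shift [ 0.06 -0.07  0.43] turn [ 0.001 -0.     0.006]
```

View pics/s6z.png

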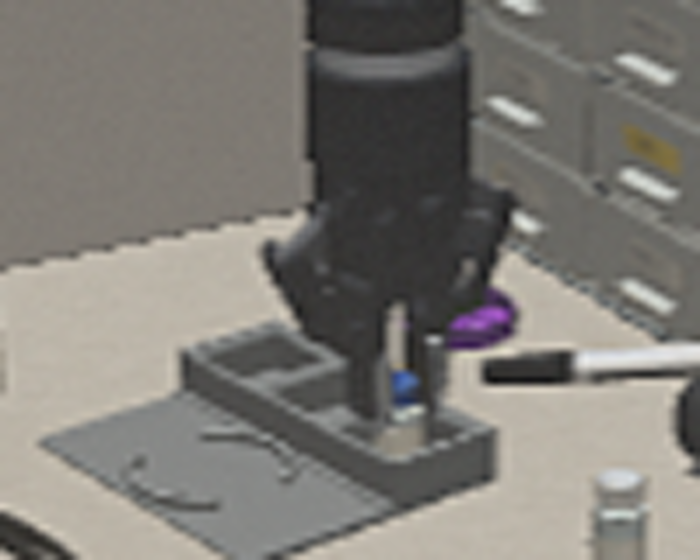

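Emit:
{"api": "servo_tool", "payload": {
  "series": [
    [[0, -0.1, 0.3], [0, 0, 0], -1],
    [[0, -0.1, 0.4], [0, 0, 0], -1],
    [[0, -0.1, 0.4], [0, 0, 0], -1]
  ]
}}

```text
t: 5.12
ee_pos: [0.5408, 0.1595, 0.0505]
orientation: [0.0, 0.628, 0.778, 0.0]
force: [-0.9, -0.4, -0.2]
finger_gap: 0.0216
```

```bash
python3 -c "
from h import *
go(.5414,.1604,.0500,.207)"
```

```text
t 5.12 at [0.5408 0.1595 0.0505] phi 0.212 gap 0.0216 F [-0.9 -0.4 -0.2] -> shift [0.08 0.07 0.05] turn [ 0.    -0.     0.005]
```

Emit:
{"api": "servo_tool", "payload": {
  "series": [
    [[0, 0, 0.1], [0, 0, 0], -1],
    [[0, 0, 0.1], [0, 0, 0], -0.1],
    [[0, 0, 0.1], [0, 0, 0], -0.1],
    [[0, 0, -3], [0, 0, 0], 0],
    [[0, 0, -8], [0, 0, 0], 0]
  ]
}}

```text
t: 5.75
ee_pos: [0.5391, 0.159, 0.1294]
orientation: [-0.001, 0.628, 0.778, -0.002]
force: [0.5, -0.1, 0.0]
finger_gap: 0.0429
```

Run:
```python
from h import *
go(.579,.025,.13,.207)
b=grab("scene","s7")
cv2.imwrite("pics/s7z.png",cv2.resize(b[110:190,185:285],None,fx=7,fy=7,interpolation=cv2.INTER_CUBIC))
```

```text
t 5.75 at [0.5391 0.159  0.1294] phi 0.213 gap 0.0429 F [ 0.5 -0.1  0. ] -> shift [-13.94   1.07  -0.06] turn [-0.005  0.     0.006]
```

View pics/s7z.png

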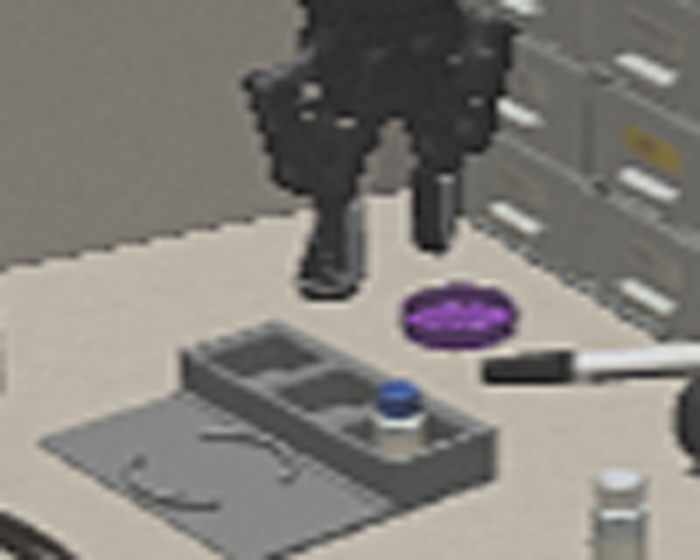

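Emit:
{"api": "servo_tool", "payload": {
  "series": [
    [[-5, 0.4, 0], [0, 0, 0], 0.1],
    [[-10, 0.8, 0], [0, 0, 0], 0.1],
    [[-13.9, 1.1, 0], [0, 0, 0], 0.1],
    [[-13.9, 1.1, 0.5], [0, 0, 0], 0.1],
    [[-13.9, 1.1, 0.5], [0, 0, 0], 0.1]
  ]
}}

```text
t: 6.42
ee_pos: [0.5801, 0.0261, 0.1246]
orientation: [-0.001, 0.628, 0.778, -0.0]
force: [-0.2, 0.0, -0.3]
finger_gap: 0.0469
```

Run:
```python
from h import *
go(.579,.025,.052,.207)
b=grab("scene","s8")
a=grab("top","t8")
cv2.imwrite("pics/s8z.png",cv2.resize(b[120:210,225:325],None,fx=7,fy=6,interpolation=cv2.INTER_CUBIC))
cv2.imwrite("pics/t8z.png",cv2.resize(a[170:240,150:260],None,fx=7,fy=7,interpolation=cv2.INTER_CUBIC))
A=blob(a[...,0].astype(int)-a[...,2]>20,170,180,220,215); print(A[:2],onz("top",*A[0],.041))
B=blob(b[...,0].astype(int)-b[...,2]>25,230,155,255,175); print(B[:2],onz("scene",*B[0],.041),tri(A[0],B[0]))
c,s=np.cos(.207),np.sin(.207)
for n in("x",): 
  d=tri(A[0],B[0])[0][:2]-[.491,.206]; print("caddy frame",c*d[0]+s*d[1],-s*d[0]+c*d[1])
```

```text
t 6.42 at [0.5801 0.0261 0.1246] phi 0.212 gap 0.0469 F [-0.2  0.  -0.3] -> shift [-0.09 -0.12  7.26] turn [-0.001 -0.001  0.005]
(array([206.19230769, 192.80769231]), array([204, 190,   6,   6,  26])) [0.53931679 0.16104627 0.041     ]
(array([241.07692308, 166.34615385]), array([239, 164,   6,   6,  26])) [0.54013365 0.16105182 0.041     ] (array([0.53964109, 0.1608723 , 0.04116558]), [np.float64(0.00036882367534160415), np.float64(0.0003688236753415358)])
caddy frame 0.038327833116799555 -0.05416126002710593
```

View pics/s8z.png

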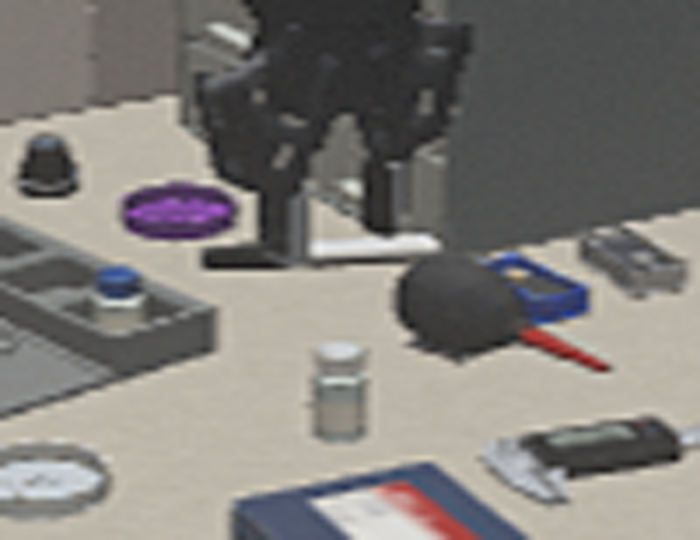

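View pics/t8z.png

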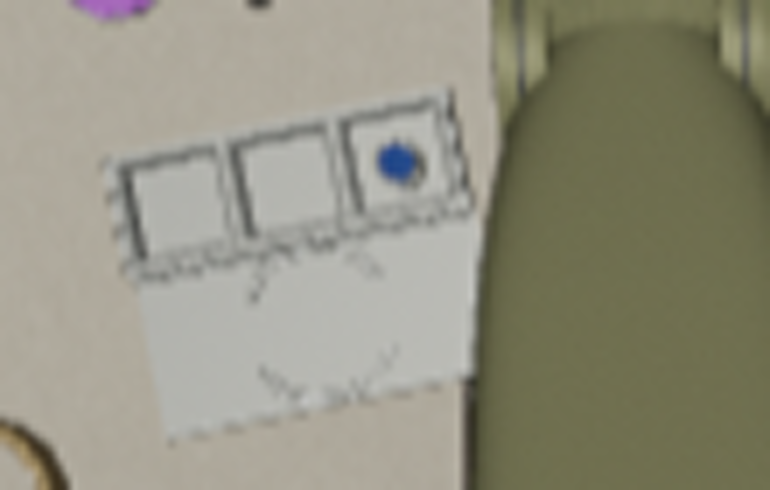

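Emit:
{"api": "servo_tool", "payload": {
  "series": [
    [[-0.1, -0.1, 2.5], [0, 0, 0], 0.1],
    [[-0.1, -0.1, 5.5], [0, 0, 0], 0.1],
    [[-0.1, -0.1, 7.3], [0, 0, 0], 0.1],
    [[-0.1, -0.1, 7.3], [0, 0, 0], 0.1],
    [[-0.1, -0.1, 7.3], [0, 0, 0], 0.1]
  ]
}}

```text
t: 7.15
ee_pos: [0.5806, 0.0255, 0.0531]
orientation: [0.0, 0.628, 0.778, 0.0]
force: [0.8, 0.5, 0.6]
finger_gap: 0.0469
```

Run:
```python
from h import *
go(.579,.025,.051,.207)
b=grab("scene","s9")
cv2.imwrite("pics/s9z.png",cv2.resize(b[120:210,225:325],None,fx=7,fy=6,interpolation=cv2.INTER_CUBIC))
```

```text
t 7.15 at [0.5806 0.0255 0.0531] phi 0.214 gap 0.0469 F [0.8 0.5 0.6] -> shift [-0.01 -0.16  0.21] turn [0.001 0.    0.007]
```

View pics/s9z.png

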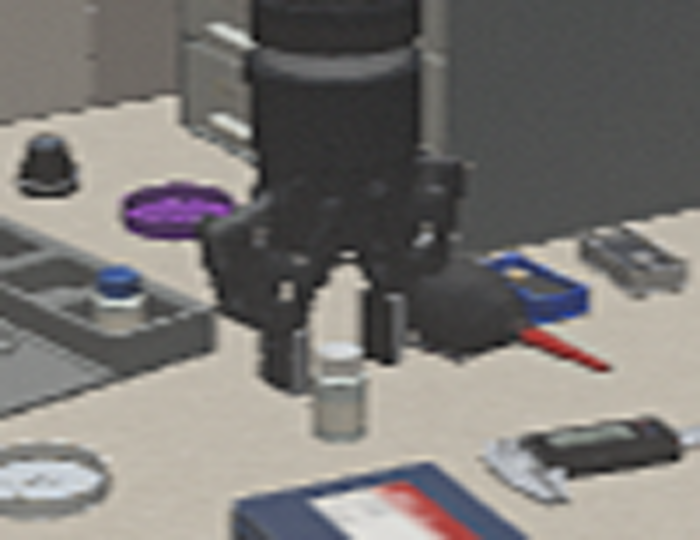

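Emit:
{"api": "servo_tool", "payload": {
  "series": [
    [[0, -0.1, 0.4], [0, 0, 0], 0.1],
    [[0, -0.1, 0.4], [0, 0, 0], -1],
    [[0, -0.1, 0.4], [0, 0, 0], -1],
    [[0, -0.1, 0.4], [0, 0, 0], -1],
    [[0, -0.1, 0.4], [0, 0, 0], -1]
  ]
}}

```text
t: 7.82
ee_pos: [0.5791, 0.0245, 0.0485]
orientation: [0.0, 0.628, 0.778, 0.0]
force: [-0.8, -0.9, 1.5]
finger_gap: 0.022
```

Emit:
{"api": "servo_tool", "payload": {
  "series": [
    [[0, 0, 0], [0, 0, 0], -1],
    [[0, 0, -1], [0, 0, 0], -1],
    [[0, 0, -4], [0, 0, 0], -1],
    [[0, 0, -7.5], [0, 0, 0], -1],
    [[0, 0, -7.5], [0, 0, 0], -1]
  ]
}}

```text
t: 8.45
ee_pos: [0.5817, 0.0247, 0.1268]
orientation: [0.003, 0.628, 0.778, 0.002]
force: [0.2, -0.2, -0.0]
finger_gap: 0.0222
```

Run:
```python
from h import *
go(.5188,.268,.125,.207)
b=grab("scene","s10")
cv2.imwrite("pics/s10z.png",cv2.resize(b[100:190,225:325],None,fx=7,fy=6,interpolation=cv2.INTER_CUBIC))
```

```text
t 8.45 at [0.5817 0.0247 0.1268] phi 0.212 gap 0.0222 F [ 0.2 -0.2 -0. ] -> shift [25.11 -1.02  0.15] turn [0.007 0.001 0.005]
```

View pics/s10z.png

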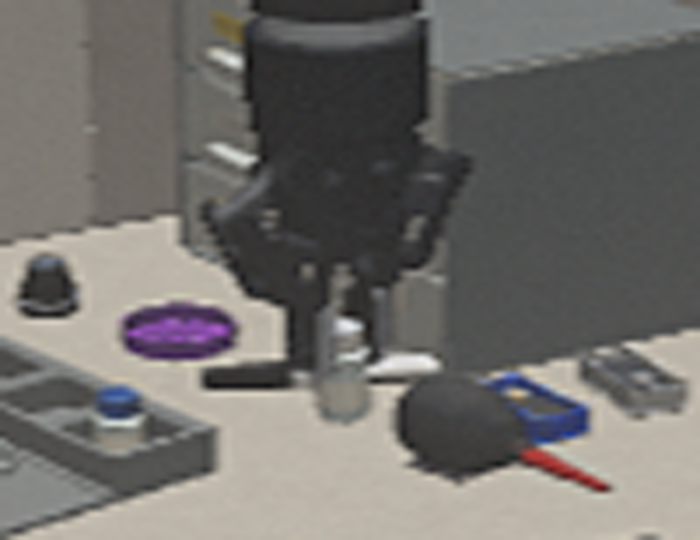

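Emit:
{"api": "servo_tool", "payload": {
  "series": [
    [[3, -0.1, 0], [0, 0, 0], -1],
    [[8.5, -0.3, 0], [0, 0, 0], -1],
    [[14.5, -0.6, 0], [0, 0, 0], -1],
    [[20, -0.8, 0], [0, 0, 0], -1],
    [[24, -1, 0], [0, 0, 0], -1]
  ]
}}

```text
t: 9.12
ee_pos: [0.517, 0.2588, 0.122]
orientation: [-0.001, 0.628, 0.779, -0.001]
force: [-0.5, -0.4, -0.6]
finger_gap: 0.0224
```

Emit:
{"api": "servo_tool", "payload": {
  "series": [
    [[1.1, 0, 0], [0, 0, 0], -1],
    [[1.1, 0, 0], [0, 0, 0], -1],
    [[1.1, 0, 0], [0, 0, 0], -1]
  ]
}}

```text
t: 9.5
ee_pos: [0.5164, 0.2664, 0.1228]
orientation: [0.0, 0.629, 0.778, -0.001]
force: [0.5, 0.6, -0.3]
finger_gap: 0.0224
```

Run:
```python
from h import *
go(.5188,.268,.054,.207)
```

```text
t 9.5 at [0.5164 0.2664 0.1228] phi 0.211 gap 0.0224 F [ 0.5  0.6 -0.3] -> shift [0.11 0.28 6.88] turn [-0.001  0.001  0.004]
```

Emit:
{"api": "servo_tool", "payload": {
  "series": [
    [[0.1, 0.3, 2], [0, 0, 0], -1],
    [[0.1, 0.3, 4.5], [0, 0, 0], -1],
    [[0.1, 0.3, 6], [0, 0, 0], -1],
    [[0.1, 0.3, 6.7], [0, 0, 0], -1],
    [[0.1, 0.3, 6.7], [0, 0, 0], -1]
  ]
}}

```text
t: 10.12
ee_pos: [0.5191, 0.2689, 0.0561]
orientation: [-0.0, 0.628, 0.778, -0.0]
force: [-0.2, 0.3, -0.4]
finger_gap: 0.0223
```

Run:
```python
from h import *
go(.5188,.268,.0535,.207)
b=grab("scene","s11")
cv2.imwrite("pics/s11z.png",cv2.resize(b[100:190,185:285],None,fx=7,fy=6,interpolation=cv2.INTER_CUBIC))
```

```text
t 10.12 at [0.5191 0.2689 0.0561] phi 0.212 gap 0.0223 F [-0.2  0.3 -0.4] -> shift [-0.09 -0.05  0.26] turn [-0.001  0.     0.005]
```

View pics/s11z.png

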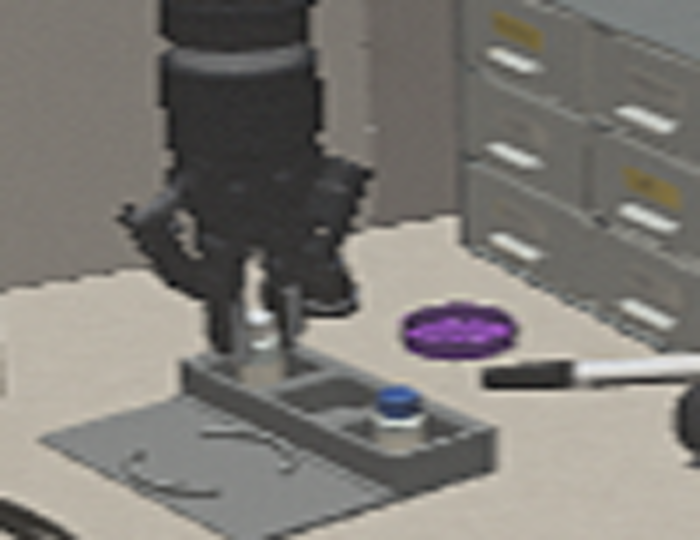

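Emit:
{"api": "servo_tool", "payload": {
  "series": [
    [[-0.1, 0, 0.3], [0, 0, 0], -1],
    [[-0.1, 0, 0.3], [0, 0, 0], -1],
    [[-0.1, 0, 0.3], [0, 0, 0], -0.1],
    [[-0.1, 0, 0.3], [0, 0, 0], -0.1],
    [[-0.1, 0, 0.3], [0, 0, 0], 0]
  ]
}}

```text
t: 10.8
ee_pos: [0.5194, 0.2685, 0.0534]
orientation: [0.0, 0.628, 0.778, 0.0]
force: [-0.0, 0.5, 0.8]
finger_gap: 0.0432
```

Emit:
{"api": "servo_tool", "payload": {
  "series": [
    [[0, 0, -3], [0, 0, 0], 0],
    [[0, 0, -8], [0, 0, 0], 0.5],
    [[0, 0, -8], [0, 0, 0], 1]
  ]
}}

```text
t: 11.18
ee_pos: [0.5223, 0.27, 0.1376]
orientation: [0.002, 0.628, 0.778, 0.004]
force: [0.5, 0.3, 0.2]
finger_gap: 0.0771
```

Run:
```python
from h import *
go(.440,.035,.13,1.778)
b=grab("scene","s12")
cv2.imwrite("pics/s12z.png",cv2.resize(b[100:190,185:285],None,fx=7,fy=6,interpolation=cv2.INTER_CUBIC))
```

```text
t 11.18 at [0.5223 0.27   0.1376] phi 0.213 gap 0.0771 F [0.5 0.3 0.2] -> shift [-21.24 -13.01   0.6 ] turn [ 0.009  0.005 -1.565]
```

View pics/s12z.png

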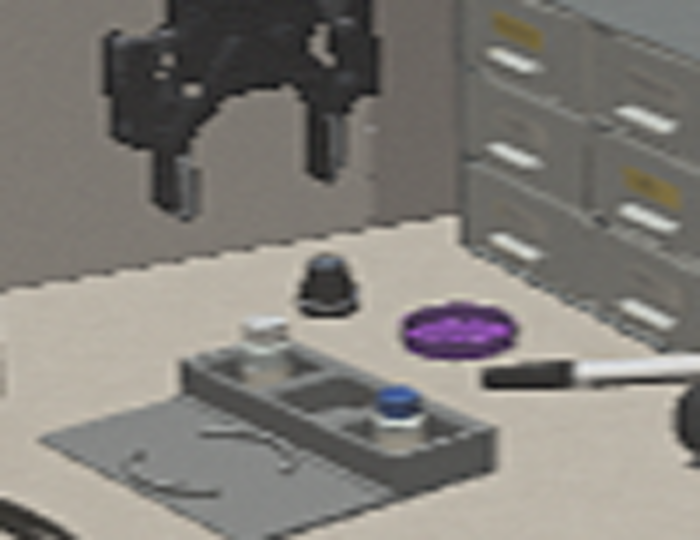

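Run:
```python
from h import *
s=robot.read_state();print(s['qpos'].round(3))
```

```text
[ 0.477  0.431 -0.2    0.935  0.     1.835]
```

Emit:
{"api": "servo_tool", "payload": {
  "series": [
    [[-5, -3, 0], [0, 0, -0.18], 1],
    [[-11, -6.5, 0], [0, 0, -0.36], 1],
    [[-16, -10, 0], [0, 0, -0.54], 1],
    [[-20, -12.5, 0], [0, 0, -0.72], 1],
    [[-21.2, -13, 0], [0, 0, -0.9], 1]
  ]
}}

```text
t: 11.85
ee_pos: [0.4336, 0.0314, 0.132]
orientation: [-0.002, 0.226, 0.974, -0.001]
force: [-0.2, 1.0, 0.4]
finger_gap: 0.0854
```

Run:
```python
from h import *
go(.440,.035,.13,1.778)
```

```text
t 11.85 at [0.4336 0.0314 0.132 ] phi 1.114 gap 0.0854 F [-0.2  1.   0.4] -> shift [-0.42  0.6   0.19] turn [-0.001 -0.004 -0.664]
```

Emit:
{"api": "servo_tool", "payload": {
  "series": [
    [[-0.3, 0.3, 0], [0, 0, -0.18], 1],
    [[-0.3, 0.5, 0.5], [0, 0, -0.36], 1],
    [[-0.4, 0.5, 1], [0, 0, -0.54], 1],
    [[-0.4, 0.5, 1.5], [0, 0, -0.664], 1],
    [[-0.4, 0.5, 1.5], [0, 0, -0.664], 1]
  ]
}}

```text
t: 12.48
ee_pos: [0.4413, 0.0364, 0.117]
orientation: [-0.002, -0.101, 0.995, 0.0]
force: [-0.4, 0.9, -0.2]
finger_gap: 0.0857
```

Run:
```python
from h import *
go(.440,.035,.05,1.778)
b=grab("scene","s13")
cv2.imwrite("pics/s13z.png",cv2.resize(b[120:220,185:285],None,fx=6,fy=6,interpolation=cv2.INTER_CUBIC))
print((proj("scene",[.44,.035,.006])-[185,120])*6)
```

```text
t 12.47 at [0.4413 0.0364 0.117 ] phi 1.774 gap 0.0857 F [-0.4  0.9 -0.2] -> shift [ 0.14 -0.11  6.7 ] turn [ 0.    -0.003 -0.004]
[268.1261339  476.77611747]
```

View pics/s13z.png

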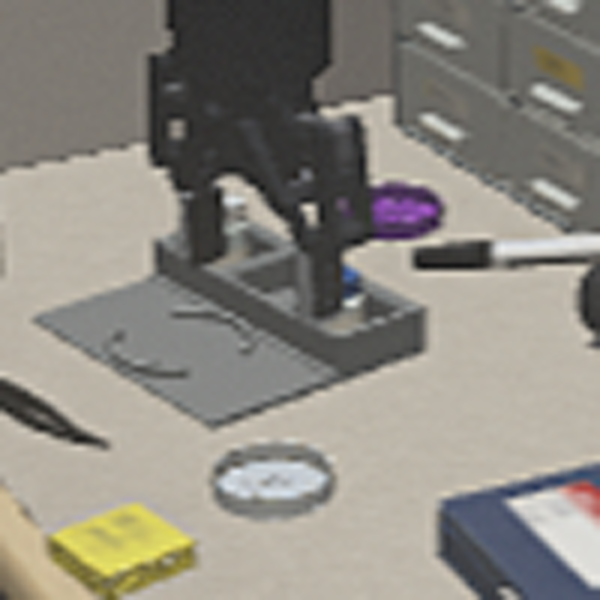

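Run:
```python
from h import *
p=np.array([.4413,.0364]);d=np.array([np.cos(1.774),np.sin(1.774)])
for z in(.085,.09,.095,.1,.105):
  print(z,[((proj("scene",[*(p+k*d*.043),z])-[185,120])*6).round() for k in(-1,1)])
```

```text
0.085 [array([317., 360.]), array([211., 302.])]
0.09 [array([317., 351.]), array([210., 293.])]
0.095 [array([316., 341.]), array([210., 283.])]
0.1 [array([316., 331.]), array([209., 274.])]
0.105 [array([316., 322.]), array([209., 265.])]
```

Emit:
{"api": "servo_tool", "payload": {
  "series": [
    [[0.1, -0.1, 3], [0, 0, 0], 1],
    [[0.1, -0.1, 7], [0, 0, 0], 1],
    [[0.1, -0.1, 9.3], [0, 0, 0], 1],
    [[0.1, -0.1, 9.6], [0, 0, 0], 1],
    [[0.1, -0.1, 9.6], [0, 0, 0], 1]
  ]
}}

```text
t: 13.15
ee_pos: [0.4423, 0.0353, 0.0227]
orientation: [0.0, -0.102, 0.995, 0.0]
force: [0.3, 0.9, -0.8]
finger_gap: 0.0852
```

Run:
```python
from h import *
go(.440,.035,.02,1.778)
b=grab("scene","s14")
cv2.imwrite("pics/s14z.png",cv2.resize(b[140:220,185:285],None,fx=7,fy=7,interpolation=cv2.INTER_CUBIC))
```

```text
t 13.15 at [0.4423 0.0353 0.0227] phi 1.774 gap 0.0852 F [ 0.3  0.9 -0.8] -> shift [0.23 0.01 0.27] turn [-0.     0.    -0.004]
```

View pics/s14z.png

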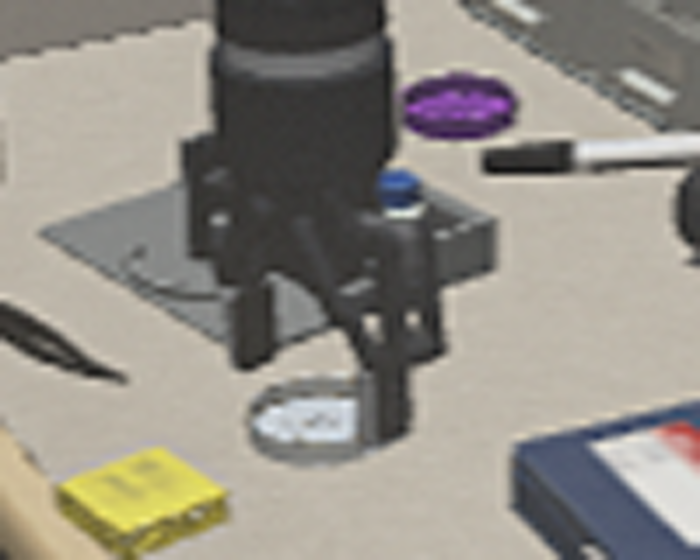

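Emit:
{"api": "servo_tool", "payload": {
  "series": [
    [[0.2, 0, 0.4], [0, 0, 0], 1],
    [[0.2, 0, 0.4], [0, 0, 0], 0.5],
    [[0.2, 0, 0.4], [0, 0, 0], -1],
    [[0.2, 0, 0.4], [0, 0, 0], -1],
    [[0.2, 0, 0.4], [0, 0, 0], -1]
  ],
  "newtons": 30
}}

```text
t: 13.82
ee_pos: [0.4401, 0.0349, 0.019]
orientation: [0.0, -0.102, 0.995, -0.0]
force: [-2.1, 0.6, 4.9]
finger_gap: 0.0581
```

Run:
```python
from h import *
go(.440,.035,.08,1.778)
b=grab("scene","s15")
cv2.imwrite("pics/s15z.png",cv2.resize(b[140:220,185:285],None,fx=7,fy=7,interpolation=cv2.INTER_CUBIC))
```

```text
t 13.82 at [0.4401 0.0349 0.019 ] phi 1.775 gap 0.0581 F [-2.1  0.6  4.9] -> shift [ 0.01  0.01 -6.1 ] turn [-0.     0.001 -0.003]
```

View pics/s15z.png

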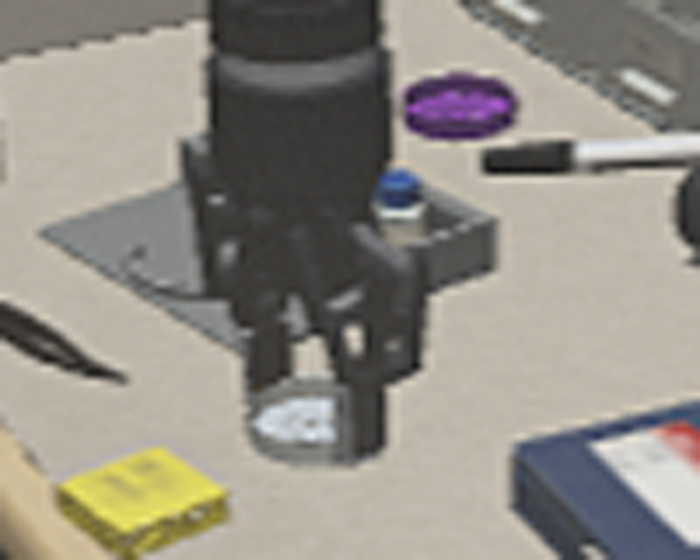

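Emit:
{"api": "servo_tool", "payload": {
  "series": [
    [[0, 0, -0.7], [0, 0, 0], -1],
    [[0, 0, -3], [0, 0, 0], -1],
    [[0, 0, -5.5], [0, 0, 0], -1],
    [[0, 0, -5.5], [0, 0, 0], -1],
    [[0, 0, -5.5], [0, 0, 0], -1]
  ]
}}

```text
t: 14.5
ee_pos: [0.4398, 0.0349, 0.0731]
orientation: [-0.0, -0.102, 0.995, -0.0]
force: [0.2, -0.9, -0.6]
finger_gap: 0.0585
```

Run:
```python
from h import *
go(.4607,.1996,.073,1.778)
b=grab("scene","s16")
cv2.imwrite("pics/s16z.png",cv2.resize(b[140:220,185:285],None,fx=7,fy=7,interpolation=cv2.INTER_CUBIC))
```

```text
t 14.5 at [0.4398 0.0349 0.0731] phi 1.775 gap 0.0585 F [ 0.2 -0.9 -0.6] -> shift [-5.390e+00  1.571e+01  1.000e-02] turn [ 0.    -0.    -0.003]
```

View pics/s16z.png

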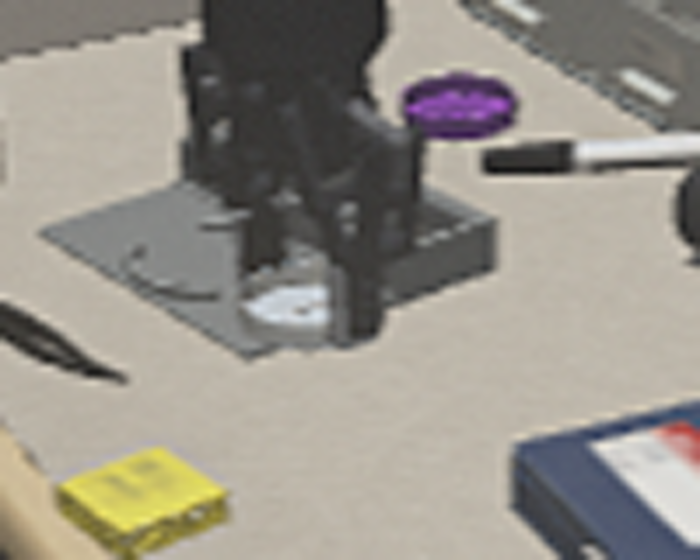

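Emit:
{"api": "servo_tool", "payload": {
  "series": [
    [[-1, 2.5, 0], [0, 0, 0], -1],
    [[-2.5, 7, 0], [0, 0, 0], -1],
    [[-4, 12, 0], [0, 0, 0], -1],
    [[-5.3, 15.3, 0], [0, 0, 0], -1],
    [[-5.4, 15.7, 0], [0, 0, 0], -1]
  ]
}}

```text
t: 15.18
ee_pos: [0.4612, 0.2016, 0.0723]
orientation: [-0.0, -0.104, 0.995, 0.0]
force: [-0.4, 0.4, -0.6]
finger_gap: 0.0579
```

Emit:
{"api": "servo_tool", "payload": {
  "series": [
    [[0, 0, 0], [0, 0, 0], -1],
    [[0, 0, 0], [0, 0, 0], -1]
  ]
}}

```text
t: 15.42
ee_pos: [0.4603, 0.1983, 0.0728]
orientation: [-0.001, -0.101, 0.995, -0.0]
force: [-0.4, -0.1, -0.3]
finger_gap: 0.0584
```

Run:
```python
from h import *
go(.4607,.1996,.030,1.778)
b=grab("scene","s17")
cv2.imwrite("pics/s17z.png",cv2.resize(b[130:210,175:275],None,fx=7,fy=7,interpolation=cv2.INTER_CUBIC))
```

```text
t 15.43 at [0.4603 0.1983 0.0728] phi 1.774 gap 0.0584 F [-0.4 -0.1 -0.3] -> shift [-0.08  0.12  4.28] turn [-0.001 -0.002 -0.004]
```

View pics/s17z.png

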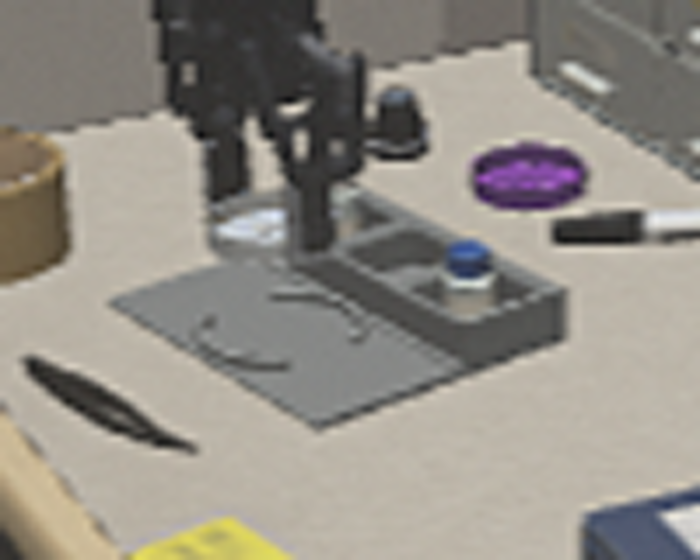

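Run:
```python
from h import *
print(onz("top",195.6,215.7,.009)); print((proj("scene",[.4607,.1996,.009])-[175,130])*7)
```

```text
[0.46233028 0.20098786 0.009     ]
[274.0019644  322.19137469]
```

Emit:
{"api": "servo_tool", "payload": {
  "series": [
    [[-0.1, 0.1, 1.5], [0, 0, 0], -1],
    [[-0.1, 0.1, 3], [0, 0, 0], -1],
    [[-0.1, 0.1, 4], [0, 0, 0], -1],
    [[-0.1, 0.1, 4], [0, 0, 0], -1]
  ]
}}

```text
t: 15.98
ee_pos: [0.4609, 0.2001, 0.0322]
orientation: [-0.001, -0.102, 0.995, -0.0]
force: [-0.6, 0.5, -0.6]
finger_gap: 0.0584
```

Run:
```python
from h import *
go(.4607,.1996,.023,1.778)
b=grab("scene","s18")
cv2.imwrite("pics/s18z.png",cv2.resize(b[130:210,175:275],None,fx=7,fy=7,interpolation=cv2.INTER_CUBIC))
```

```text
t 15.97 at [0.4609 0.2001 0.0322] phi 1.775 gap 0.0584 F [-0.6  0.5 -0.6] -> shift [ 0.03 -0.04  0.92] turn [-0.001 -0.002 -0.003]
```

View pics/s18z.png

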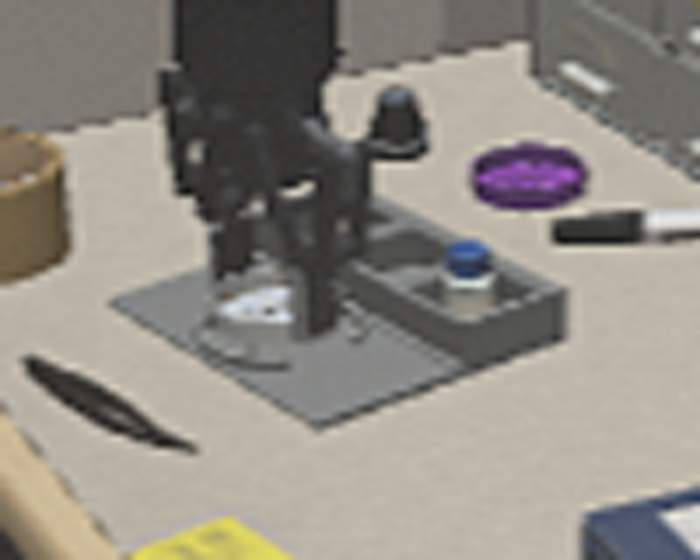

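Emit:
{"api": "servo_tool", "payload": {
  "series": [
    [[0, 0, 0.5], [0, 0, 0], -1],
    [[0, 0, 0.9], [0, 0, 0], -1],
    [[0, 0, 0.9], [0, 0, 0], -1],
    [[0, 0, 0.9], [0, 0, 0], -1]
  ]
}}

```text
t: 16.52
ee_pos: [0.4619, 0.2008, 0.0244]
orientation: [0.0, -0.102, 0.995, 0.0]
force: [-1.0, 0.2, -1.1]
finger_gap: 0.0581
```

Run:
```python
from h import *
go(.4607,.1996,.022,1.778)
```

```text
t 16.52 at [0.4619 0.2008 0.0244] phi 1.775 gap 0.0581 F [-1.   0.2 -1.1] -> shift [ 0.14 -0.1   0.24] turn [ 0.     0.    -0.003]
```

Emit:
{"api": "servo_tool", "payload": {
  "series": [
    [[0.1, 0, 0.15], [0, 0, 0], -1],
    [[0.1, 0, 0.15], [0, 0, 0], -1],
    [[0.1, 0, 0.1], [0, 0, 0], 0.7],
    [[0.1, 0, 0.1], [0, 0, 0], 0.8],
    [[0.1, 0, 0.1], [0, 0, 0], 0.9]
  ]
}}

```text
t: 17.15
ee_pos: [0.4608, 0.2005, 0.0233]
orientation: [-0.0, -0.102, 0.995, -0.0]
force: [0.2, -0.1, 0.1]
finger_gap: 0.0808
```

Emit:
{"api": "servo_tool", "payload": {
  "series": [
    [[0, 0, -2], [0, 0, 0], 1],
    [[0, 0, -6], [0, 0, 0], 1],
    [[0, 0, -10], [0, 0, 0], 0.5]
  ]
}}

```text
t: 17.52
ee_pos: [0.4604, 0.2003, 0.124]
orientation: [-0.001, -0.102, 0.995, -0.0]
force: [-0.2, 0.3, 0.0]
finger_gap: 0.0695
```

Run:
```python
from h import *
go(.44,-.318,.13,.207)
b=grab("scene","s19")
cv2.imwrite("pics/s19z.png",cv2.resize(b[130:210,175:275],None,fx=7,fy=7,interpolation=cv2.INTER_CUBIC))
```

```text
t 17.52 at [0.4604 0.2003 0.124 ] phi 1.775 gap 0.0695 F [-0.2  0.3  0. ] -> shift [ 12.51 -50.34  -0.57] turn [-1.000e-03 -1.000e-03  1.568e+00]
```

View pics/s19z.png

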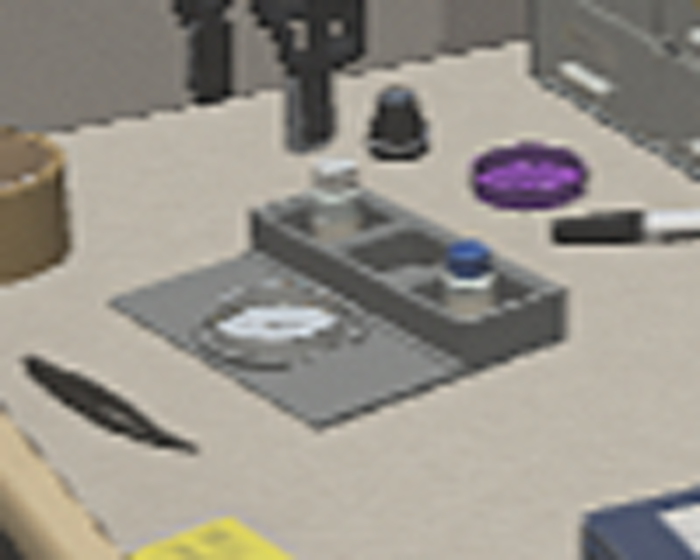

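Emit:
{"api": "servo_tool", "payload": {
  "series": [
    [[1.4, -5.6, 0], [0, 0, 0.18], 0.5],
    [[2.9, -11.5, 0], [0, 0, 0.36], 0.5],
    [[4.3, -17.5, 0], [0, 0, 0.54], 0.5],
    [[5.8, -23.5, 0], [0, 0, 0.72], 0.5],
    [[7.3, -29.5, 0], [0, 0, 0.9], 0.5]
  ]
}}

```text
t: 18.2
ee_pos: [0.449, -0.105, 0.1234]
orientation: [0.0, 0.344, 0.939, 0.0]
force: [1.1, -0.1, 0.1]
finger_gap: 0.0642
```

Run:
```python
from h import *
go(.44,-.318,.12,.207)
```

```text
t 18.2 at [ 0.449  -0.105   0.1234] phi 0.869 gap 0.0642 F [ 1.1 -0.1  0.1] -> shift [-13.06 -16.85   0.34] turn [0.001 0.    0.662]
```

Emit:
{"api": "servo_tool", "payload": {
  "series": [
    [[-3.5, -4.5, 0], [0, 0, 0.18], 0.5],
    [[-7, -9, 0], [0, 0, 0.36], 0.5],
    [[-10.5, -13.5, 0], [0, 0, 0.54], 0.5],
    [[-13, -16.8, 0.3], [0, 0, 0.662], 0.5],
    [[-13, -16.8, 0.3], [0, 0, 0.662], 0.5]
  ]
}}

```text
t: 18.82
ee_pos: [0.4412, -0.3183, 0.1199]
orientation: [0.001, 0.63, 0.777, -0.0]
force: [-0.7, 1.2, -0.6]
finger_gap: 0.0639
```

Run:
```python
from h import *
b=grab("scene","s20");a=grab("top","t20")
go(.44,-.318,.035,.207)
cv2.imwrite("pics/t20z.png",cv2.resize(a[170:240,150:260],None,fx=7,fy=7,interpolation=cv2.INTER_CUBIC))
cv2.imwrite("pics/s20z.png",cv2.resize(b[190:280,240:340],None,fx=7,fy=6,interpolation=cv2.INTER_CUBIC))
```

```text
t 18.93 at [ 0.4407 -0.3152  0.1198] phi 0.213 gap 0.0642 F [ 0.2 -0.5 -1.1] -> shift [-0.27 -0.13  8.48] turn [-0.001 -0.001  0.006]
```

View pics/s20z.png

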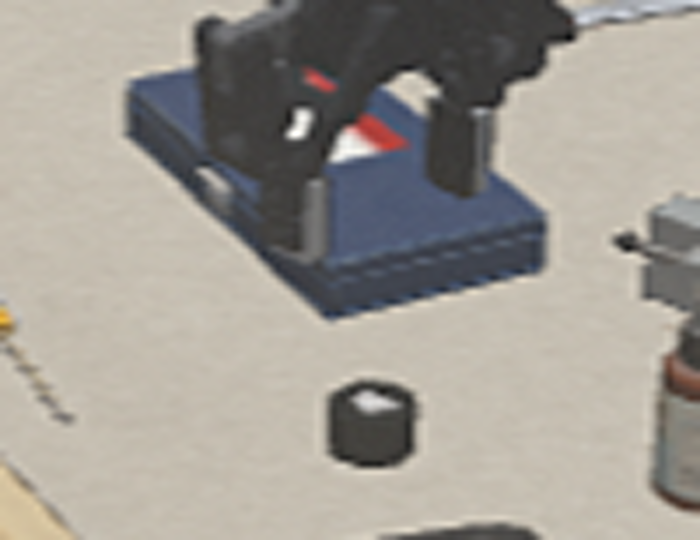

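View pics/t20z.png

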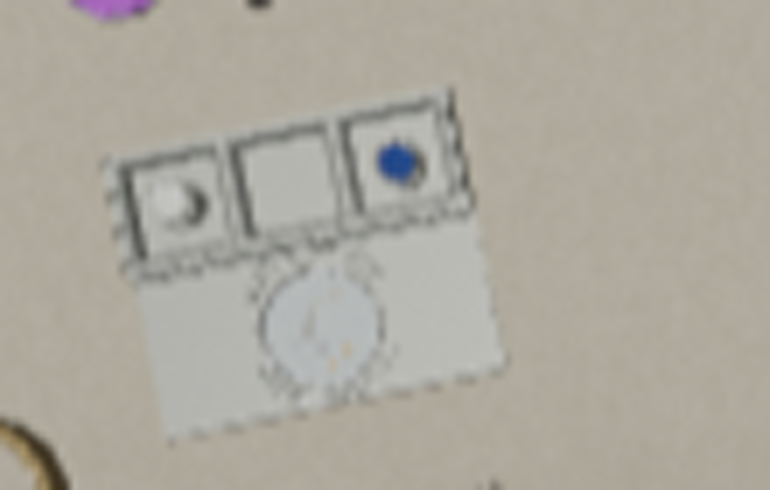

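Emit:
{"api": "servo_tool", "payload": {
  "series": [
    [[-0.2, -0.1, 3], [0, 0, 0], 0.3],
    [[-0.2, -0.1, 6], [0, 0, 0], 0.2],
    [[-0.2, -0.1, 8.4], [0, 0, 0], 0.2],
    [[-0.2, -0.1, 8.4], [0, 0, 0], 0.2],
    [[-0.2, -0.1, 8.4], [0, 0, 0], 0.2]
  ]
}}

```text
t: 19.55
ee_pos: [0.4413, -0.3169, 0.0371]
orientation: [0.0, 0.627, 0.779, 0.0]
force: [0.3, 0.3, 0.2]
finger_gap: 0.0513
```

Run:
```python
from h import *
b=grab("scene","s21")
go(.44,-.318,.034,.207)
cv2.imwrite("pics/s21z.png",cv2.resize(b[190:280,240:340],None,fx=7,fy=6,interpolation=cv2.INTER_CUBIC))
```

```text
t 19.6 at [ 0.4416 -0.3174  0.0375] phi 0.214 gap 0.0513 F [ 0.4 -0.4 -0.4] -> shift [-0.02 -0.17  0.35] turn [0.001 0.001 0.007]
```

View pics/s21z.png

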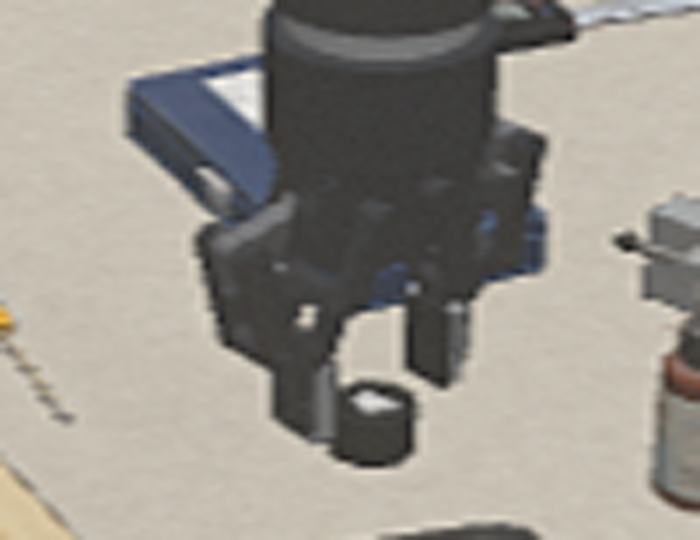

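Emit:
{"api": "servo_tool", "payload": {
  "series": [
    [[0, -0.1, 0.4], [0, 0, 0], 0.2],
    [[0, -0.1, 0.4], [0, 0, 0], -1],
    [[0, -0.1, 0.4], [0, 0, 0], -1],
    [[0, -0.1, 0.4], [0, 0, 0], -1],
    [[0, -0.1, 0.4], [0, 0, 0], -1]
  ]
}}

```text
t: 20.23
ee_pos: [0.4399, -0.3179, 0.0328]
orientation: [0.0, 0.628, 0.778, 0.0]
force: [-2.1, 0.7, 5.9]
finger_gap: 0.0289
```

Emit:
{"api": "servo_tool", "payload": {
  "series": [
    [[0, 0, 0], [0, 0, 0], -1],
    [[0, 0, -1], [0, 0, 0], -1],
    [[0, 0, -4], [0, 0, 0], -1],
    [[0, 0, -7.5], [0, 0, 0], -1],
    [[0, 0, -7.5], [0, 0, 0], -1]
  ]
}}

```text
t: 20.85
ee_pos: [0.4419, -0.3193, 0.1104]
orientation: [0.003, 0.628, 0.778, 0.0]
force: [0.4, 0.1, -0.8]
finger_gap: 0.0289
```

Run:
```python
from h import *
b=grab("scene","s22")
go(.461,.2,.11,.207)
cv2.imwrite("pics/s22z.png",cv2.resize(b[190:280,240:340],None,fx=7,fy=6,interpolation=cv2.INTER_CUBIC))
```

```text
t 20.9 at [ 0.4408 -0.3185  0.1087] phi 0.213 gap 0.0288 F [ 0.  -0.1 -0.8] -> shift [50.25 12.94 -0.23] turn [0.002 0.003 0.006]
```

View pics/s22z.png

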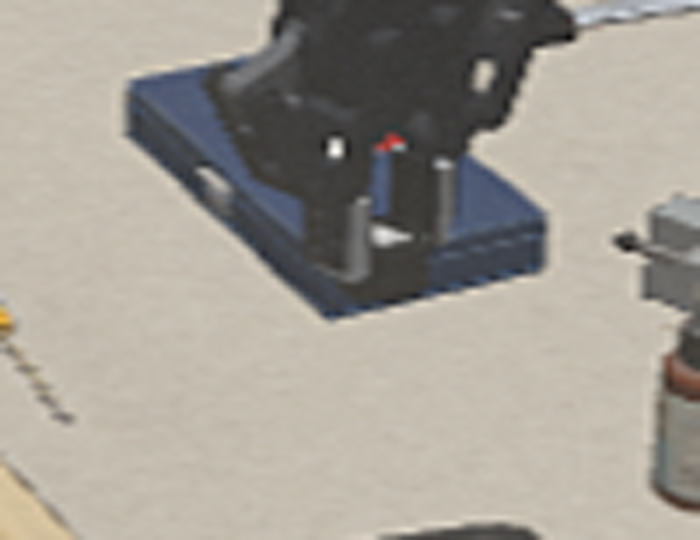

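Emit:
{"api": "servo_tool", "payload": {
  "series": [
    [[3, 0.8, 0], [0, 0, 0], -1],
    [[8.5, 2.2, 0], [0, 0, 0], -1],
    [[14.2, 3.7, 0], [0, 0, 0], -1],
    [[20, 5.2, 0], [0, 0, 0], -1],
    [[25.8, 6.6, 0], [0, 0, 0], -1]
  ]
}}

```text
t: 21.52
ee_pos: [0.4488, -0.0498, 0.1063]
orientation: [-0.001, 0.628, 0.778, -0.0]
force: [1.5, 0.3, -0.8]
finger_gap: 0.0288
```

Emit:
{"api": "servo_tool", "payload": {
  "series": [
    [[5.8, 1.5, 0], [0, 0, 0], -1],
    [[11.6, 3, 0], [0, 0, 0], -1],
    [[17.2, 4.4, 0], [0, 0, 0], -1],
    [[22, 5.6, 0], [0, 0, 0], -1],
    [[23.8, 6.1, 0], [0, 0, 0], -1]
  ]
}}

```text
t: 22.15
ee_pos: [0.4583, 0.196, 0.1062]
orientation: [-0.0, 0.627, 0.779, -0.001]
force: [-0.4, -1.0, -0.3]
finger_gap: 0.0289
```

Emit:
{"api": "servo_tool", "payload": {
  "series": [
    [[0, 0, 0], [0, 0, 0], -1],
    [[0, 0, 0], [0, 0, 0], -1]
  ]
}}

```text
t: 22.4
ee_pos: [0.4583, 0.1924, 0.1067]
orientation: [-0.0, 0.628, 0.778, -0.001]
force: [-0.1, -0.9, -0.7]
finger_gap: 0.0286
```

Run:
```python
from h import *
go(.461,.2,.05,.207)
```

```text
t 22.4 at [0.4583 0.1924 0.1067] phi 0.212 gap 0.0286 F [-0.1 -0.9 -0.7] -> shift [0.69 0.44 5.67] turn [-0.002  0.001  0.005]
```

Emit:
{"api": "servo_tool", "payload": {
  "series": [
    [[0.6, 0.3, 1.5], [0, 0, 0], -1],
    [[0.6, 0.3, 3.5], [0, 0, 0], -1],
    [[0.6, 0.3, 5], [0, 0, 0], -1],
    [[0.6, 0.3, 5.5], [0, 0, 0], -1],
    [[0.6, 0.3, 5.5], [0, 0, 0], -1]
  ]
}}

```text
t: 23.02
ee_pos: [0.4604, 0.1998, 0.0518]
orientation: [-0.0, 0.628, 0.778, -0.001]
force: [0.3, 0.3, -0.9]
finger_gap: 0.0286
```

Run:
```python
from h import *
b=grab("scene","s23")
go(.461,.2,.0395,.207)
cv2.imwrite("pics/s23z.png",cv2.resize(b[130:210,175:275],None,fx=7,fy=7,interpolation=cv2.INTER_CUBIC))
```

```text
t 23.07 at [0.4608 0.2001 0.0523] phi 0.212 gap 0.0288 F [-0.5  0.6  0.2] -> shift [-0.01  0.01  1.28] turn [-0.     0.     0.005]
```

View pics/s23z.png

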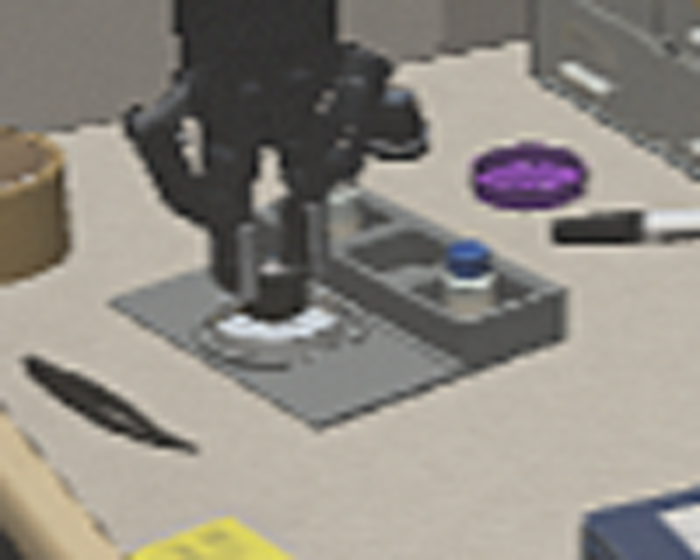

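Emit:
{"api": "servo_tool", "payload": {
  "series": [
    [[0, 0, 0.6], [0, 0, 0], -1],
    [[0, 0, 1.1], [0, 0, 0], -1],
    [[0, 0, 1.3], [0, 0, 0], -1],
    [[0, 0, 1.3], [0, 0, 0], -1]
  ]
}}

```text
t: 23.58
ee_pos: [0.4605, 0.2003, 0.0391]
orientation: [-0.0, 0.628, 0.778, -0.0]
force: [0.2, 0.6, -1.3]
finger_gap: 0.0287
```

Run:
```python
from h import *
go(.461,.2,.0395,.207)
```

```text
t 23.57 at [0.4605 0.2003 0.0391] phi 0.213 gap 0.0287 F [ 0.2  0.6 -1.3] -> shift [-0.04  0.04 -0.04] turn [-0.     0.     0.006]
```

Emit:
{"api": "servo_tool", "payload": {
  "series": [
    [[0, 0, 0.1], [0, 0, 0], -1],
    [[0, 0, 0.1], [0, 0, 0], -0.1],
    [[0, 0, 0.1], [0, 0, 0], -0.1],
    [[0, 0, -3], [0, 0, 0], -0.1],
    [[0, 0, -9], [0, 0, 0], 0.2]
  ]
}}

```text
t: 24.2
ee_pos: [0.4586, 0.1995, 0.1281]
orientation: [-0.001, 0.628, 0.778, -0.003]
force: [1.7, 0.0, -0.4]
finger_gap: 0.0511
```

Run:
```python
from h import *
b=grab("scene","s24")
go(.52,-.392,.19,.207)
cv2.imwrite("pics/s24z.png",cv2.resize(b[130:210,175:275],None,fx=7,fy=7,interpolation=cv2.INTER_CUBIC))
```

```text
t 24.25 at [0.4637 0.2017 0.137 ] phi 0.213 gap 0.0512 F [0.9 0.5 5.4] -> shift [-59.21  -7.    -5.46] turn [ 0.008 -0.002  0.006]
```

View pics/s24z.png

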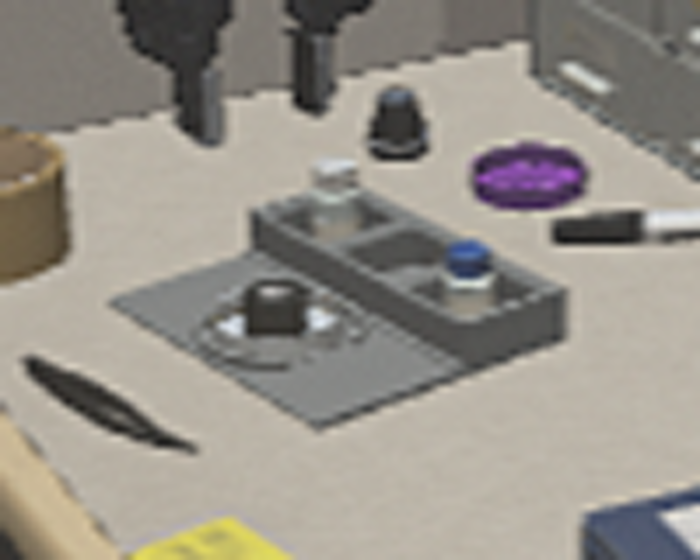

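Emit:
{"api": "servo_tool", "payload": {
  "series": [
    [[-5.5, -0.6, -1], [0, 0, 0], 0.4],
    [[-11.5, -1.3, -2.5], [0, 0, 0], 0.4],
    [[-17.5, -2, -4], [0, 0, 0], 0.4],
    [[-23.5, -2.8, -5], [0, 0, 0], 0.4],
    [[-29.5, -3.5, -5.5], [0, 0, 0], 0.4]
  ]
}}

```text
t: 24.88
ee_pos: [0.4893, -0.0974, 0.1852]
orientation: [0.001, 0.628, 0.778, 0.001]
force: [1.5, 0.1, -1.0]
finger_gap: 0.0597
```

Emit:
{"api": "servo_tool", "payload": {
  "series": [
    [[-6, -0.7, 0], [0, 0, 0], 0.4],
    [[-12, -1.4, 0], [0, 0, 0], 0.4],
    [[-18, -2.1, 0], [0, 0, 0], 0.4]
  ]
}}

```text
t: 25.25
ee_pos: [0.5064, -0.2778, 0.1844]
orientation: [0.0, 0.628, 0.778, 0.0]
force: [1.0, -0.5, 0.2]
finger_gap: 0.0599
```

Run:
```python
from h import *
for uv in((353.6,177),(336,184),(350,165)): print(onz("top",*uv,.03))
b=grab("scene","s25");a=grab("top","t25")
go(.52,-.392,.17,.207)
cv2.imwrite("pics/s25z.png",cv2.resize(b[180:290,290:400],None,fx=5,fy=5,interpolation=cv2.INTER_CUBIC))
cv2.imwrite("pics/t25z.png",cv2.resize(a[165:245,150:260],None,fx=7,fy=7,interpolation=cv2.INTER_CUBIC))
o=cv2.imread("pics/top0.png");cv2.imwrite("pics/b0.png",cv2.resize(o[140:215,320:400],None,fx=8,fy=8,interpolation=cv2.INTER_CUBIC))
```

```text
[ 0.59148437 -0.34073261  0.03      ]
[ 0.56786142 -0.28049093  0.03      ]
[ 0.632679   -0.32918502  0.03      ]
t 25.35 at [ 0.5072 -0.2817  0.1842] phi 0.207 gap 0.0598 F [-0.9  0.9 -0.4] -> shift [-11.05  -1.01   1.46] turn [ 0.001  0.004 -0.   ]
```

View pics/s25z.png

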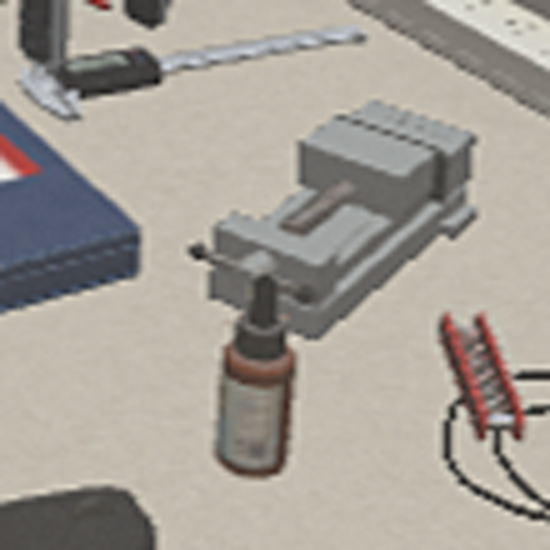

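View pics/b0.png

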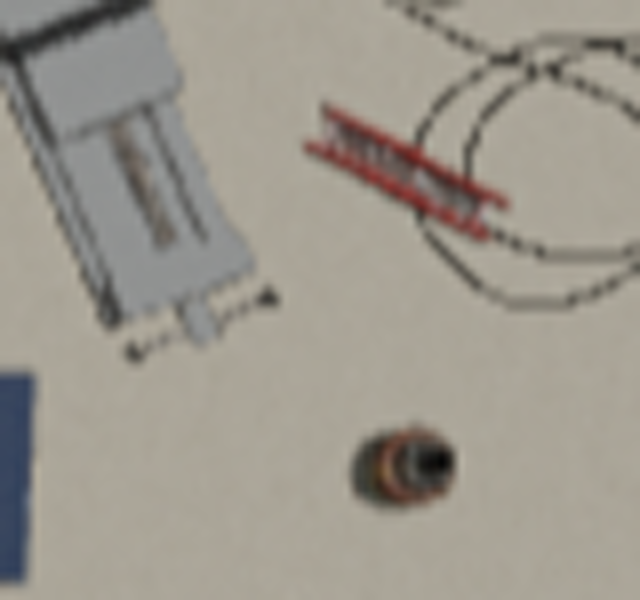

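View pics/t25z.png

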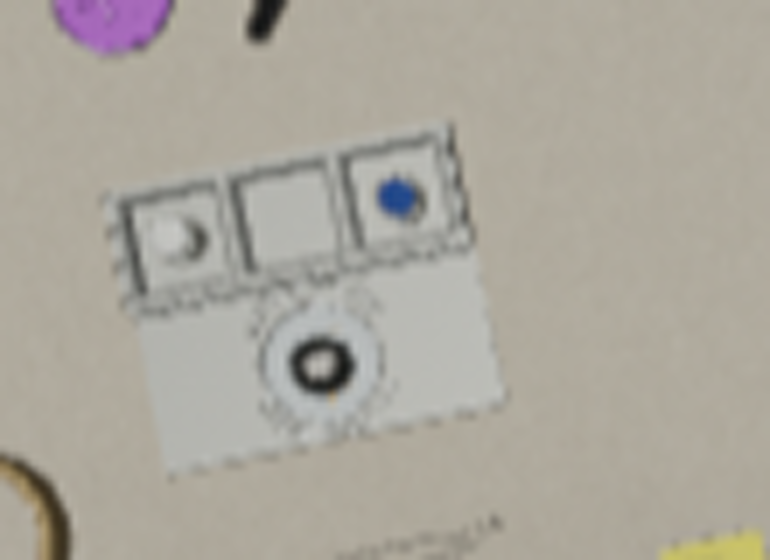

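Run:
```python
from h import *
print(onz("scene",340.5,272.5,0),onz("top",368.6,198.3,0)); print(onz("top",374.2,197.3,.1),onz("scene",342.4,234.6,.1),tri((374.2,197.3),(342.4,234.6)))
```

```text
[ 0.51936215 -0.40079814  0.        ] [ 0.51997078 -0.3973619   0.        ]
[ 0.51842772 -0.3921066   0.1       ] [ 0.52037418 -0.39532157  0.1       ] (array([ 0.51987557, -0.39335806,  0.09883585]), [np.float64(0.001666074122002895), np.float64(0.0016660741220029672)])
```

Run:
```python
from h import *
go(.5195,-.396,.18,.207)
```

```text
t 25.35 at [ 0.5072 -0.2817  0.1842] phi 0.207 gap 0.0598 F [-0.9  0.9 -0.4] -> shift [-11.44  -1.14   0.46] turn [ 0.001  0.004 -0.   ]
```

Emit:
{"api": "servo_tool", "payload": {
  "series": [
    [[-5.5, -0.5, 0], [0, 0, 0], 0.4],
    [[-10, -1, 0], [0, 0, 0], 0.4],
    [[-11.4, -1.1, 0.4], [0, 0, 0], 0.4],
    [[-11.4, -1.1, 0.4], [0, 0, 0], 0.4]
  ]
}}

```text
t: 25.85
ee_pos: [0.5193, -0.3892, 0.1794]
orientation: [-0.001, 0.628, 0.778, 0.0]
force: [-0.6, 0.8, 0.4]
finger_gap: 0.0598
```

Run:
```python
from h import *
go(.5195,-.396,.12,.207)
b=grab("scene","s26")
cv2.imwrite("pics/s26z.png",cv2.resize(b[150:290,290:400],None,fx=5,fy=4,interpolation=cv2.INTER_CUBIC))
```

```text
t 25.85 at [ 0.5193 -0.3892  0.1794] phi 0.212 gap 0.0598 F [-0.6  0.8  0.4] -> shift [-0.68 -0.12  5.93] turn [-0.001 -0.002  0.005]
```

View pics/s26z.png

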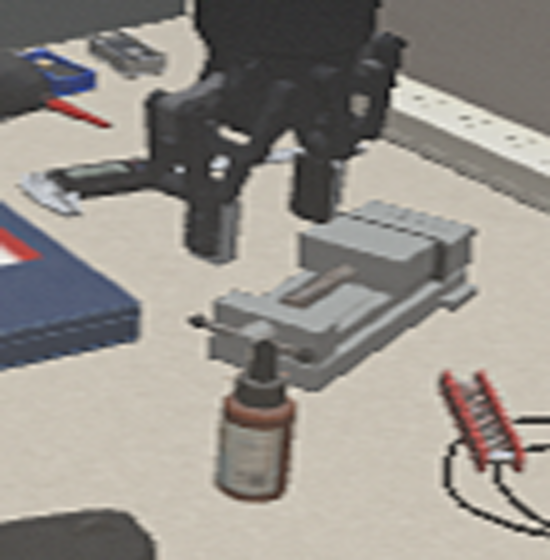

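Emit:
{"api": "servo_tool", "payload": {
  "series": [
    [[-0.6, -0.1, 0.5], [0, 0, 0], 0.4],
    [[-0.6, -0.1, 2.5], [0, 0, 0], 0.4],
    [[-0.6, -0.1, 5], [0, 0, 0], 0.4],
    [[-0.6, -0.1, 6], [0, 0, 0], 0.4],
    [[-0.6, -0.1, 6], [0, 0, 0], 0.4]
  ]
}}

```text
t: 26.52
ee_pos: [0.5196, -0.3946, 0.1197]
orientation: [-0.001, 0.628, 0.779, -0.0]
force: [0.1, 0.6, -0.3]
finger_gap: 0.0596
```

Run:
```python
from h import *
go(.5195,-.396,.064,.207)
b=grab("scene","s27")
cv2.imwrite("pics/s27z.png",cv2.resize(b[150:290,290:400],None,fx=5,fy=4,interpolation=cv2.INTER_CUBIC))
```

```text
t 26.52 at [ 0.5196 -0.3946  0.1197] phi 0.214 gap 0.0596 F [ 0.1  0.6 -0.3] -> shift [-0.14 -0.04  5.57] turn [-0.001 -0.001  0.007]
```

View pics/s27z.png

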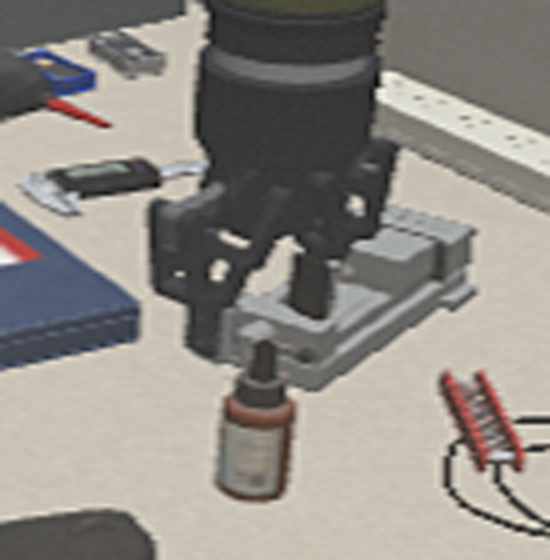

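Emit:
{"api": "servo_tool", "payload": {
  "series": [
    [[-0.1, 0, 1.5], [0, 0, 0], 0.4],
    [[-0.1, 0, 3.5], [0, 0, 0], 0.4],
    [[-0.1, 0, 5], [0, 0, 0], 0.4],
    [[-0.1, 0, 5.5], [0, 0, 0], 0.4],
    [[-0.1, 0, 5.5], [0, 0, 0], 0.4]
  ]
}}

```text
t: 27.2
ee_pos: [0.5202, -0.3965, 0.065]
orientation: [-0.0, 0.628, 0.778, 0.0]
force: [0.8, 0.2, -0.5]
finger_gap: 0.0595
```

Run:
```python
from h import *
go(.5195,-.396,.064,.207)
b=grab("scene","s28")
cv2.imwrite("pics/s28z.png",cv2.resize(b[150:290,290:400],None,fx=5,fy=4,interpolation=cv2.INTER_CUBIC))
```

```text
t 27.2 at [ 0.5202 -0.3965  0.065 ] phi 0.213 gap 0.0595 F [ 0.8  0.2 -0.5] -> shift [ 0.07 -0.05  0.1 ] turn [-0.    -0.     0.006]
```

View pics/s28z.png

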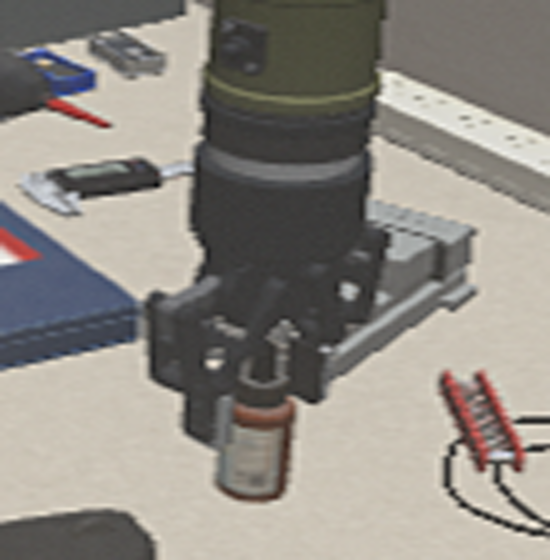

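Emit:
{"api": "servo_tool", "payload": {
  "series": [
    [[0, 0, 0], [0, 0, 0], 0],
    [[0, 0, 0], [0, 0, 0], -1],
    [[0, 0, 0], [0, 0, 0], -1],
    [[0, 0, 0], [0, 0, 0], -1],
    [[0, 0, 0], [0, 0, 0], -1]
  ],
  "newtons": 40
}}

```text
t: 27.88
ee_pos: [0.5209, -0.397, 0.0663]
orientation: [0.001, 0.628, 0.778, 0.0]
force: [0.8, -0.4, 5.5]
finger_gap: 0.0306
```

Emit:
{"api": "servo_tool", "payload": {
  "series": [
    [[0, 0, 0], [0, 0, 0], -1],
    [[0, 0, -1], [0, 0, 0], -1],
    [[0, 0, -4], [0, 0, 0], -1],
    [[0, 0, -8], [0, 0, 0], -1],
    [[0, 0, -10], [0, 0, 0], -1]
  ]
}}

```text
t: 28.5
ee_pos: [0.5208, -0.397, 0.1677]
orientation: [0.001, 0.628, 0.778, 0.0]
force: [-0.1, -0.2, -1.1]
finger_gap: 0.0306
```

Run:
```python
from h import *
b=grab("scene","s29")
go(.5301,.2142,.16,.207)
cv2.imwrite("pics/s29z.png",cv2.resize(b[130:270,290:400],None,fx=5,fy=4,interpolation=cv2.INTER_CUBIC))
```

```text
t 28.55 at [ 0.5216 -0.3976  0.17  ] phi 0.213 gap 0.0305 F [ 0.9 -0.2  0.5] -> shift [59.63 13.76  0.79] turn [0.004 0.004 0.006]
```

View pics/s29z.png

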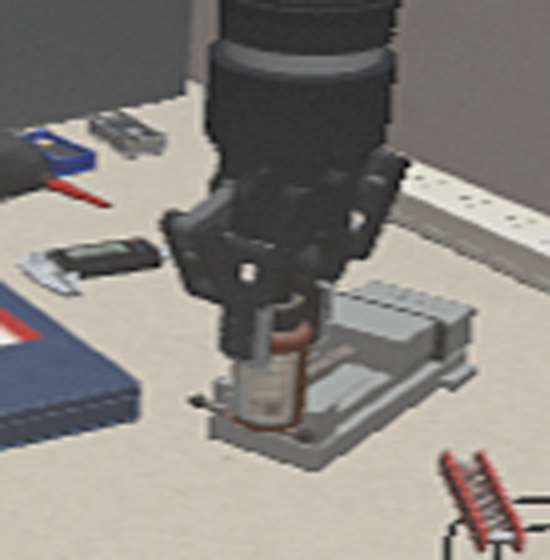

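Emit:
{"api": "servo_tool", "payload": {
  "series": [
    [[3, 0.7, 0], [0, 0, 0], -1],
    [[8, 1.8, 0], [0, 0, 0], -1],
    [[13.5, 3.1, 0], [0, 0, 0], -1],
    [[19, 4.4, 0], [0, 0, 0], -1],
    [[24.5, 5.7, 0], [0, 0, 0], -1]
  ]
}}

```text
t: 29.18
ee_pos: [0.5234, -0.1432, 0.1646]
orientation: [-0.001, 0.628, 0.778, -0.0]
force: [0.7, 0.0, -0.3]
finger_gap: 0.0302
```

Emit:
{"api": "servo_tool", "payload": {
  "series": [
    [[5.5, 1.3, 0], [0, 0, 0], -1],
    [[11, 2.5, 0], [0, 0, 0], -1],
    [[16.5, 3.8, 0], [0, 0, 0], -1],
    [[22, 5.1, 0], [0, 0, 0], -1],
    [[27.5, 6.3, 0], [0, 0, 0], -1]
  ]
}}

```text
t: 29.8
ee_pos: [0.5269, 0.1387, 0.1647]
orientation: [-0.0, 0.628, 0.778, -0.0]
force: [1.0, -0.2, -0.9]
finger_gap: 0.0304
```

Emit:
{"api": "servo_tool", "payload": {
  "series": [
    [[4, 0.9, 0], [0, 0, 0], -1],
    [[6.5, 1.5, 0], [0, 0, 0], -1],
    [[7.3, 1.7, 0], [0, 0, 0], -1],
    [[7.3, 1.7, 0], [0, 0, 0], -1],
    [[7.3, 1.7, 0], [0, 0, 0], -1]
  ]
}}

```text
t: 30.42
ee_pos: [0.5286, 0.2108, 0.1651]
orientation: [-0.0, 0.628, 0.778, -0.001]
force: [0.2, -0.3, -0.4]
finger_gap: 0.0305
```

Run:
```python
from h import *
b=grab("scene","s30")
go(.5301,.2142,.1,.207)
cv2.imwrite("pics/s30z.png",cv2.resize(b[90:190,175:275],None,fx=6,fy=6,interpolation=cv2.INTER_CUBIC))
```

```text
t 30.48 at [0.5286 0.2108 0.1652] phi 0.212 gap 0.0305 F [ 0.1  0.3 -1.1] -> shift [0.31 0.22 6.52] turn [-0.001  0.     0.005]
```

View pics/s30z.png

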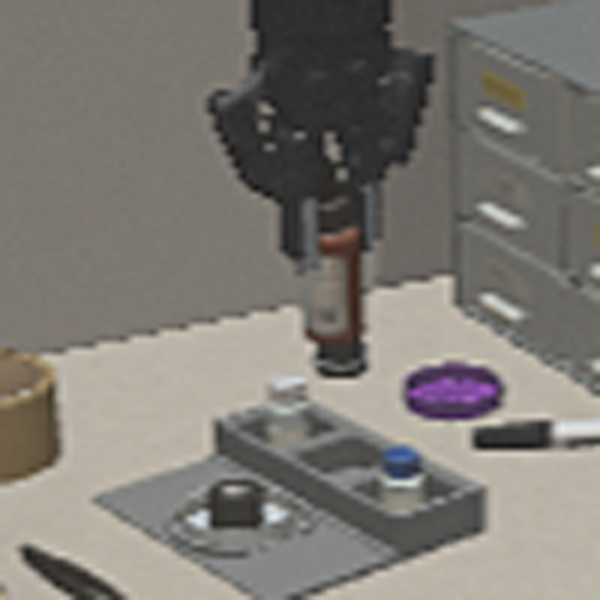

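Emit:
{"api": "servo_tool", "payload": {
  "series": [
    [[0.3, 0.2, 2], [0, 0, 0], -1],
    [[0.3, 0.2, 4.5], [0, 0, 0], -1],
    [[0.3, 0.2, 6], [0, 0, 0], -1],
    [[0.3, 0.2, 6.3], [0, 0, 0], -1],
    [[0.3, 0.2, 6.3], [0, 0, 0], -1]
  ]
}}

```text
t: 31.1
ee_pos: [0.5304, 0.2152, 0.1027]
orientation: [0.0, 0.628, 0.778, 0.0]
force: [-0.0, -0.1, -1.2]
finger_gap: 0.0305
```

Run:
```python
from h import *
b=grab("scene","s31")
go(.5301,.2142,.071,.207)
cv2.imwrite("pics/s31z.png",cv2.resize(b[130:190,180:260],None,fx=9,fy=9,interpolation=cv2.INTER_CUBIC))
```

```text
t 31.15 at [0.5307 0.2154 0.103 ] phi 0.213 gap 0.0306 F [ 0.  -0.5 -0. ] -> shift [-0.11 -0.09  3.2 ] turn [ 0.001 -0.     0.006]
```

View pics/s31z.png

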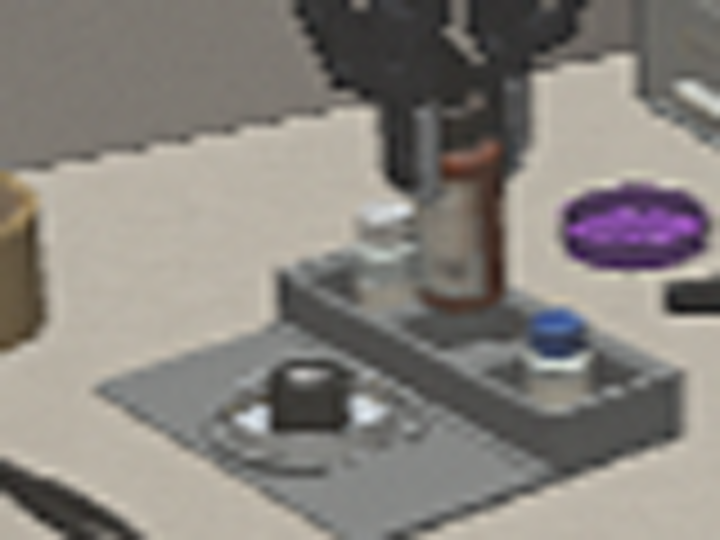

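Run:
```python
from h import *
for z in(.04,.06,.075): print((proj("scene",[.5307,.2154,z])-[180,130]+.4)*9,(proj("scene",[.5307,.2104,z])-[180,130]+.4)*9)
```

```text
[465.25092392 284.90516829] [471.0245409  289.72690676]
[463.13083447 234.69513284] [468.93319186 239.41767655]
[461.52428595 196.64727688] [467.34838054 201.29365426]
```

Emit:
{"api": "servo_tool", "payload": {
  "series": [
    [[-0.1, 0, 1], [0, 0, 0], -1],
    [[-0.1, 0, 2], [0, 0, 0], -1],
    [[-0.1, 0, 2.5], [0, 0, 0], -1],
    [[-0.1, 0, 2.5], [0, 0, 0], -1]
  ]
}}

```text
t: 31.65
ee_pos: [0.5297, 0.2142, 0.0766]
orientation: [-0.0, 0.628, 0.778, -0.001]
force: [0.4, -0.3, -0.6]
finger_gap: 0.0305
```

Run:
```python
from h import *
b=grab("scene","s32")
go(.5301,.2142,.07,.207)
cv2.imwrite("pics/s32z.png",cv2.resize(b[130:190,180:260],None,fx=9,fy=9,interpolation=cv2.INTER_CUBIC))
```

```text
t 31.7 at [0.5301 0.2144 0.077 ] phi 0.213 gap 0.0306 F [-0.9 -0.7 -0.9] -> shift [-0.01 -0.    0.7 ] turn [-0.001  0.     0.006]
```

View pics/s32z.png

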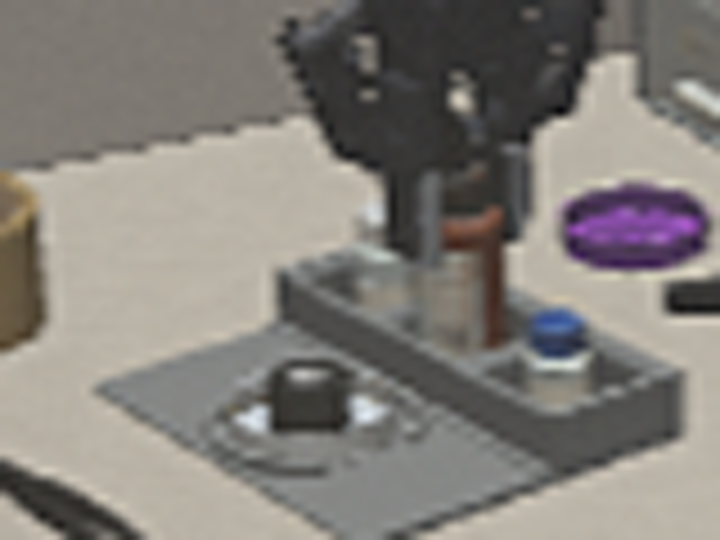

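Emit:
{"api": "servo_tool", "payload": {
  "series": [
    [[0, 0, 0.4], [0, 0, 0], -1],
    [[0, 0, 0.6], [0, 0, 0], -1],
    [[0, 0, 0.6], [0, 0, 0], -1],
    [[0, 0, 0.6], [0, 0, 0], -1]
  ]
}}

```text
t: 32.2
ee_pos: [0.5304, 0.2144, 0.0714]
orientation: [0.0, 0.628, 0.778, 0.0]
force: [0.1, -0.3, -0.6]
finger_gap: 0.0306
```

Run:
```python
from h import *
go(.5301,.2142,.07,.207)
```

```text
t 32.2 at [0.5304 0.2144 0.0714] phi 0.213 gap 0.0306 F [ 0.1 -0.3 -0.6] -> shift [-0.02 -0.03  0.14] turn [ 0.    -0.     0.006]
```

Lower another millimetre, release and rise straight up.

Emit:
{"api": "servo_tool", "payload": {
  "series": [
    [[0, 0, 0.15], [0, 0, 0], -1],
    [[0, 0, 0.15], [0, 0, 0], -1],
    [[0, 0, 0.15], [0, 0, 0], -1],
    [[0, 0, 0.1], [0, 0, 0], 0],
    [[0, 0, 0.1], [0, 0, 0], 0.2]
  ]
}}

```text
t: 32.83
ee_pos: [0.5301, 0.2143, 0.07]
orientation: [-0.0, 0.628, 0.778, -0.0]
force: [-0.4, -0.1, -0.3]
finger_gap: 0.0514
```

Emit:
{"api": "servo_tool", "payload": {
  "series": [
    [[0, 0, 0], [0, 0, 0], 0.2],
    [[0, 0, -2], [0, 0, 0], 0.2],
    [[0, 0, -6], [0, 0, 0], 0.2],
    [[0, 0, -11], [0, 0, 0], 0.2],
    [[0, 0, -14], [0, 0, 0], 0.2]
  ]
}}

```text
t: 33.45
ee_pos: [0.5311, 0.2147, 0.2128]
orientation: [0.001, 0.628, 0.778, 0.001]
force: [1.1, -0.1, -0.4]
finger_gap: 0.0512
```

Emit:
{"api": "servo_tool", "payload": {
  "series": [
    [[-6, 0, -1], [0, 0, 0], 0.2],
    [[-12, 0, -1], [0, 0, 0], 0.2],
    [[-18, 0, -1], [0, 0, 0], 0.2],
    [[-24, 0, -1], [0, 0, 0], 0.2],
    [[-28, 0, -1], [0, 0, 0], 0.2]
  ]
}}

```text
t: 34.08
ee_pos: [0.5897, -0.0619, 0.2201]
orientation: [0.0, 0.629, 0.778, -0.0]
force: [0.5, 1.0, 0.1]
finger_gap: 0.0513
```

Emit:
{"api": "servo_tool", "payload": {
  "series": [
    [[0, 0, 0], [0, 0, 0], 0.2],
    [[0, 0, 0], [0, 0, 0], 0.2]
  ]
}}

```text
t: 34.33
ee_pos: [0.5892, -0.059, 0.22]
orientation: [-0.001, 0.628, 0.778, -0.0]
force: [0.4, 0.3, 0.1]
finger_gap: 0.051
```

Run:
```python
from h import *
b=grab("scene","s33");a=grab("top","t33")
go(.5301,.2142,.07,.207)
cv2.imwrite("pics/s33z.png",cv2.resize(b[120:190,175:265],None,fx=8,fy=8,interpolation=cv2.INTER_CUBIC))
cv2.imwrite("pics/t33z.png",cv2.resize(a[170:240,155:235],None,fx=8,fy=8,interpolation=cv2.INTER_CUBIC))
c,s=.9787,.2052
def cf(x): d=x[:2]-np.array([.491,.206]); return np.round([c*d[0]+s*d[1],-s*d[0]+c*d[1],x[2]],4)
A=blob(a[...,0].astype(int)-a[...,2]>20,170,180,220,215);B=blob(b[...,0].astype(int)-b[...,2]>25,230,155,255,175);print("short",cf(tri(A[0],B[0])[0]))
A=blob(a.max(2)<110,190,210,202,224);print("mount",A[:2],cf(onz("top",*A[0],.027)))
```

```text
t 34.42 at [ 0.5892 -0.0582  0.2202] phi 0.214 gap 0.0511 F [0.2 0.1 0.3] -> shift [27.86  0.03 15.03] turn [-0.    -0.     0.007]
short [ 0.0384 -0.0543  0.0414]
mount (array([195.67391304, 216.73913043]), array([191, 213,  10,   8,  46])) [-0.0333 -0.0008  0.027 ]
```

View pics/s33z.png

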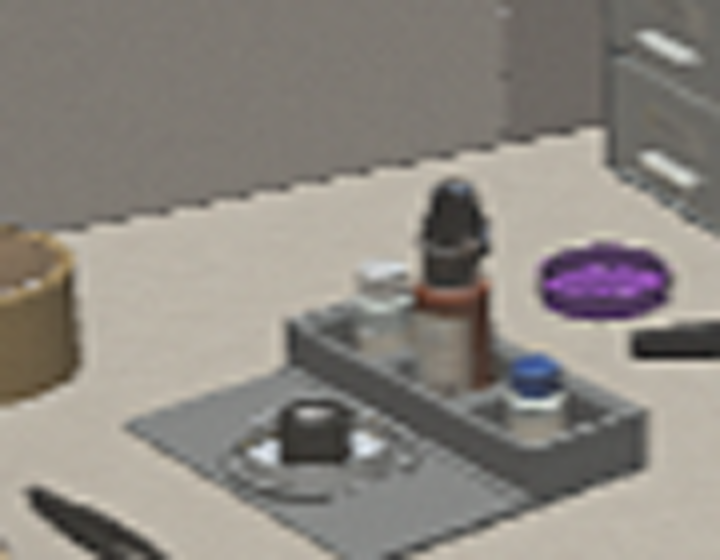

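View pics/t33z.png

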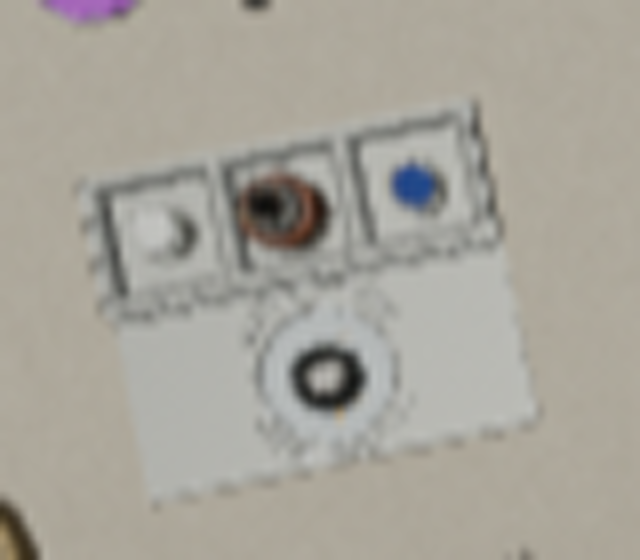

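Run:
```python
from h import *
a=cv2.imread("pics/top0.png")
c,s=.9787,.2052
def cf(x): d=x[:2]-np.array([.491,.206]); return np.round([c*d[0]+s*d[1],-s*d[0]+c*d[1],x[2]],4)
f=lambda X,Y,z:cf(onz("top",155+(X+.5)/8-.5,170+(Y+.5)/8-.5,z))
print("teat",f(267,206,.105),"tall cap",f(158,227,.05),"dish",f(328,375,.01))
g=lambda X,Y:(175+(X+.5)/8-.5,120+(Y+.5)/8-.5)
print("teat scene",cf(onz("scene",*g(455,188),.104)),"tall cap scene",cf(onz("scene",*g(383,272),.05)))
st=robot.read_state();print(st['t'],abs(st['joint_vel']).max())
robot.close_job()
```

```text
teat [ 0.0373 -0.0002  0.105 ] tall cap [0.043 0.054 0.05 ] dish [-0.0316  0.0015  0.01  ]
teat scene [ 4.35e-02 -1.00e-04  1.04e-01] tall cap scene [0.0435 0.0538 0.05  ]
34.425 0.00883432683460017
the job is handed in; nothing more can be done
```

The caddy is set out as asked, and I handed the job in at 34.4 s of the 122 s allowed. `close_job` gives no verdict.

The last check was one pair of pictures taken after the arm had moved well clear. All five things looked upright, and the arm was touching nothing. Positions are in mm in the caddy frame:

| Thing | Measured x, y | Target x, y | Tolerance each way |
|---|---|---|---|
| Tall vial | 43, 54 | 40, 55 | 12.5 |
| Dropper bottle (teat) | 37 to 44, 0 | 40, 0 | 12.5 |
| Short vial | 38, -54 | 40, -55 | 12.5 |
| Dish | -32, 1.5 | -31, 0 | 8 |
| Mount | -33, -1 | in the dish | 14 from dish centre |

- **Mount:** it stands face up about 3 mm from the dish centre.
- **Disagreements:** the two cameras differed by about 6 mm in x for the bottle's teat. They also gave caddy positions about 3 mm apart in y, so I used the average. Both are well inside the tolerances.
- **Not measured:** I judged tilt and seating by eye and by release height, because the pictures are too coarse to measure tilt directly. No check failed.

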